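Clamp the blood tubes in the bench mixer with its knurled collar

ROBOT

A 6-joint arm with a two-finger parallel gripper is mounted at the origin on a cart in front of the work surface, level with it; the furniture and walls round the work are solid. World frame = base frame: x ahead of the robot, y to its left, z up, the work surface at z = 0. Lengths are in m, angles in degrees, forces in N, time in s.
With the tool pointing down it reaches from about 0.4 to 0.825 m from the base axis. Payload 7 kg.
Tool frame: the origin (TCP) lies at the very end of the fingers, on their centre line; the grasp point (between the pads) lies 19 mm behind it (ctrl.grip_point_offset is the distance from the TCP to the grasp point, in m); x points along the fingers, z is the direction in which the jaws open and shut, and the axes are right-handed (so a half turn about x gives the same grasp; the last joint's range is limited). The gripper opens to 88 mm and grips with 3 to 60 N. Pads are 19 mm wide; open, the fingers measure 130 mm over their backs; the gripper's body (78 mm by 193 mm) begins 47 mm behind the grasp point.
Start: joints at [90.59, 20.546, 0.682, 0, -70.136, -16.507], TCP at [0.185, 0.649, 0.227] pointing down, gripper open.
Joint ranges: [-176.03, 176.03], [-82.01, 121.73], [-58.28, 71.71], [-173.87, 95.51], [-174.79, -0.11], [-173.66, 173.66]. Speed limits (degrees/s): [136.94, 136.94, 172.46, 180, 180, 180].

INTERFACE

Orientations are given as [roll, pitch, yaw] about the fixed x, y, z axes, in that order (R = Rz(yaw) Ry(pitch) Rx(roll)).
In Python, from plant import get_obs, snapshot, calibration, close_job, ctrl gives the robot as it stands.
- The arm moves only by the tool move_arm, never from a script. Its argument "commands" is a list that holds one entry, the list of rows, each a list of 4 numbers: the shift along the tool's x, y, z in cm, then the turn about the tool's x in rad. In form: [[[dx, dy, dz, spin], ...]]. A call has 1 to 8 rows; each row shifts and turns the commanded pose from where the row before left it, along the tool's axes as they then stand; what a row does not reach is not made up. A row lasts 1/10 s, in which the tool goes at most 50 mm and 8.59 degrees, less where a joint would pass 70% of its speed; a pose out of reach is approached as far as the arm can. A call with a gripper value outside its range is refused whole. "jaw" is the finger opening in cm, from 0 to 8.76, set as the call begins (left out, the last holds). The fingers move at their own pace and stop on an object; the grip force is fixed at half the most. Time passes only in rows, so rows that do not move let the fingers close. It gives the time, the measured TCP pose, the force and the opening at its end, in the units of the state.
- get_obs(): the state, without advancing time (a new reading comes with each control period).
- snapshot(name): name is "side" or "top"; returns (picture, depth): 384x512x3 uint8, red, green, blue; 384x512 float32, m along the optical axis (not along the pixel's ray), 0 where there is no reading.
- calibration(name): a dict with "mtx" (3x3 intrinsics, pixels), "T" (4x4, takes a point from camera to world coordinates). Camera axes: x right, y up, looking along -z (the intrinsics and any distortion apply to the point x, -y, -z); pixel columns grow to the right and rows downward; lengths in m; the calibration is good to about 2 mm. A picture is of the moment at which its call begins. calibration takes no time and is no camera call.
- close_job(): hands the job in, once; it reports no verdict.
The state is a dict: "clock": time; "joint_pos": joint angles; "qvel": joint speeds; "tau": joint torques, N m; "tool_pos": TCP position; "orientation": TCP orientation; "force": force on the tool from outside, world axes, zero at the start; "moment": the same for the moment, N m; "opening": finger opening in m.
Only numpy, scipy, OpenCV 4.12 (cv2) and the standard library are available. Lean on these libraries where they do the work, as an engineer would, in place of code of your own. Each camera call takes 0.05 s, during which the arm holds its last target. There are 200 camera calls.

TASK

Six blood tubes stand in the bench mixer and must be held down before it is run. Slip the slotted hold-down bar in under the knurled collar, with the rod and the guide post home in its slot, so that the bar lies flat on all six caps; then spin the collar down the rod until it bears on the bar, finger-tight at about 10 N: loose tubes would rattle out, and the glass cracks above 25 N. Let go of everything and leave the other things on the desk where they are.

Things in the scene. Friction and masses are not known exactly. Their poses are not given: they have to be found in the camera images.
- mixer: Bench tube mixer, fixed to the desk: a white and grey housing 150 x 140 mm (mixer x, y), top at z = 46 mm; its front (-x side) carries a black speed dial, 13 mm proud, and a rocker switch. An upright steel threaded rod, 12 mm thick, with a 17 mm end cap, rises from its middle to z = 194. Origin: on the desk under the rod axis; x points from front to back, z up.
- block_top (a point): White tube block on the mixer, 92 x 72 mm (mixer x, y): point on the rod axis at the block's top (z = 90 mm). Six red-capped tubes stand loosely in its wells at mixer x = -30, 30 and y = -22, 0, 22 mm.
- guide_top (a point): Top of the smooth steel guide post, 13 mm thick, that stands on the block beside the rod at mixer x = 0, y = -20.5 mm and ends 145.5 mm over the desk, just below the bar's top. It also enters the bar's slot and keeps the bar from turning with the collar, so the bar goes in from the mixer's +y side, fin to +y.
- rod_seat (a point): Point on the rod axis at the height of the tubes' flat cap tops (139 mm over the desk; caps 16 mm wide): where the bar's origin must come to lie.
- collar: Steel collar on the rod: knurled body 39 mm wide, from 7 to 28 mm over its underside, and below it a pressure ring 34 mm wide, 5 mm thick, on stiff spring washers (25 N/mm, 2 mm travel). Origin: centre of the unloaded ring's underside, z up; turns with the collar. Right-hand thread: a full turn clockwise seen from above takes it 10 mm down. At the start 13 to 17 mm over the cap tops.
- rod_end (a point): Top of the rod's 17 mm end cap, 194 mm over the desk. The ring meets the seated bar with the collar's top 174.6 mm over the desk; then each 0.05 mm down adds about 1 N. Free, the collar turns with 0.02 N m and stays where left; loaded, turning takes about 0.015 N m more per newton. Measured poses are a millimetre out, too rough to set the load: feel for it.
- bar: Slotted hold-down bar, loose, 0.1 to 0.16 kg, flat on the desk: steel on rubber, 8 mm thick, 84 mm wide (its y), from x = -27 to 30 mm, with a slot 15 mm wide along x, open at +x and closed at x = -8. A tongue 18 mm wide, 3 to 8 mm over the underside, goes on to x = -95. Origin: on the underside at the place in the slot where the rod axis belongs; z up.
- slot_mouth (a point): Middle of the bar's slot mouth, on the underside at bar x = 30 mm; over the last 8 mm the slot flares to 22 mm.
- bar_fin (a point): Grip fin of the bar: upright black plastic fin on the tongue, 26 mm long (bar x), 12 mm thick (bar y), from 8 to 37 mm over the bar's underside. The point lies in the fin at bar x = -80, y = 0, 30 mm over the underside.
- timer: Bystander: white bench timer, 58 x 64 x 19 mm; origin under its centre.
- forceps: Bystander: steel forceps, 142 mm long, lying on the desk; origin under its centre.
- sample_cup: Bystander: clear sample cup with a yellow screw lid, 41 mm wide, 50 mm high; origin under its centre.
- reagent: Bystander: white reagent bottle with a blue cap, 40 mm wide, 83 mm high; origin under its centre.
- marker: Bystander: white and red marker pen, 135 mm long, lying on the desk; origin under its centre.
Mind the look-alikes: they are no part of the job. Of the things that look like the bar, take the one that is farthest to the robot's left at the start.

How it is judged:
By the outcome, as a careful person would: the job done as asked, in the order asked, and still so for the second after the job is handed in, with the robot touching nothing.
It also fails if it takes over 72 s, if anything falls off the work surface, if the arm or the gripper's body presses on something with over 40 N, if the wrist force passes 120 N, or if a joint passes its speed limit or range.

## Working session

There is one attempt and no reset: what is moved stays moved. The work goes in short steps, Python scripts to look and compute and a tool call to move; the robot and the scene stay as the last step left them, time stands still between calls to the robot, and variables do not carry over. Pictures are saved under pics/ and viewed, about 8 in all and at most 12, crops included, and the job is handed in when it is done.

Besides the shell and the picture viewer there is one more tool, called after "Request:" in YAML: its name, and indented under it one key for each argument. move_arm: Moves the arm, as the interface text tells. Its arguments: {"type":"object","properties":{"commands":{"type":"array"},"jaw":{"type":"number"}},"required":["commands"]}

```bash
ls; mkdir -p pics; cat > h.py <<'E'
import numpy as np, cv2
from plant import get_obs, snapshot, calibration, close_job, ctrl
def snap(n,f=None):
    im,d=snapshot(n); c=calibration(n)
    if f: cv2.imwrite(f,im[:,:,::-1])
    K=np.array(c["mtx"]);T=np.array(c["T"])
    v,u=np.mgrid[:384,:512]
    P=np.stack([(u-K[0,2])/K[0,0]*d,-(v-K[1,2])/K[1,1]*d,-d],-1)
    W=P@T[:3,:3].T+T[:3,3]; W[d==0]=np.nan
    return im,d,W
E
python3 - <<'E'
from h import *
for n in("top","side"):
    im,d,W=snap(n); cv2.imwrite(f"pics/{n}0.png",im[:,:,::-1]); np.save(f"{n}0.npy",W)
    c=calibration(n); print(c)
print(get_obs())
a=cv2.imread("pics/top0.png");b=cv2.imread("pics/side0.png")
E
```

```text
pics
{'mtx': array([[450.11299807,   0.        , 261.7725156 ],
       [  0.        , 450.11299807, 197.98349359],
       [  0.        ,   0.        ,   1.        ]]), 'T': array([[-0.02227302,  0.99209166, -0.12352347,  0.38330981],
       [-0.99955211, -0.01962782,  0.02259046,  0.02678016],
       [ 0.01998731,  0.12397131,  0.99208448,  1.55626784],
       [ 0.        ,  0.        ,  0.        ,  1.        ]])}
{'mtx': array([[400.1493396 ,   0.        , 257.55443481],
       [  0.        , 400.1493396 , 186.52081605],
       [  0.        ,   0.        ,   1.        ]]), 'T': array([[ 0.99746701,  0.01687395, -0.06910016,  0.48386651],
       [-0.06692894,  0.55158128, -0.83143166, -0.96716673],
       [ 0.02408481,  0.83395046,  0.55131349,  0.77961671],
       [ 0.        ,  0.        ,  0.        ,  1.        ]])}
{'clock': 0.1, 'joint_pos': array([ 9.05894536e+01,  2.05886170e+01,  6.39586237e-01, -1.87548893e-02,
       -7.01360592e+01, -1.65078733e+01]), 'qvel': array([ 0.0551714 , -0.02735325,  0.12246292,  0.06377638,  0.00620402,
        0.04950963]), 'tau': array([-1.32570232e-03, -5.84166098e+01,  2.93749076e+01,  7.01548263e+00,
        1.01277253e-02, -4.92106869e-05]), 'tool_pos': array([0.18501982, 0.64869335, 0.22570294]), 'orientation': array([   4.80266643,   89.91310203, -101.12213902]), 'force': array([-0.48684502,  0.41172175,  0.10523716]), 'moment': array([-0.00334175, -0.01962312,  0.07930189]), 'opening': 0.08727038910138421}
```

View pics/top0.png

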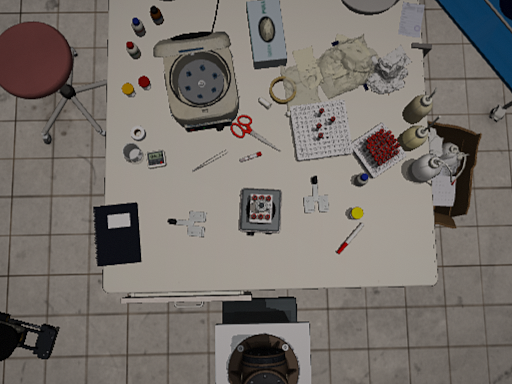

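View pics/side0.png

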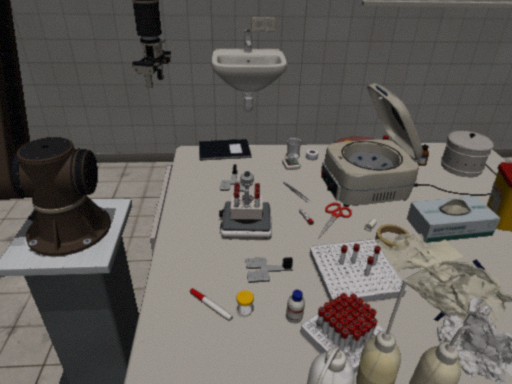

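The top view shows the robot at the bottom, with its left at image left. The mixer is near (262,210). Two things look like the bar: A at (190,223), fin at (172,221), and B at (316,198), fin at (314,180). A is farther to the robot's left, so A is the one. Next is a close crop plus measurements.

```bash
python3 - <<'E'
from h import *
ims=[];Ws=[]
for i in range(6):
    im,d,W=snap("top"); ims.append(im.astype(float)); Ws.append(W)
im=np.mean(ims,0).astype(np.uint8);W=np.nanmedian(Ws,0);np.save("top1.npy",W)
c=cv2.resize(im[180:250,160:290,::-1],None,fx=6,fy=6,interpolation=cv2.INTER_CUBIC)
cv2.imwrite("pics/crop1.png",c)
# bar points
v,u=np.mgrid[:384,:512]
reg=(u>160)&(u<216)&(v>200)&(v<245)
for nm,lo,hi in(("plate",.004,.016),("fin",.025,.05)):
    m=reg&(W[...,2]>lo)&(W[...,2]<hi); p=W[m]; print(nm,m.sum(),p.mean(0),p.min(0),p.max(0))
    r=cv2.minAreaRect(p[:,:2].astype(np.float32)); print(r)
reg=(u>230)&(u<290)&(v>180)&(v<245)
for nm,lo,hi in(("housing",.03,.06),("blk",.08,.1),("caps",.13,.15),("collar",.165,.19),("end",.19,.21)):
    m=reg&(W[...,2]>lo)&(W[...,2]<hi); p=W[m]; print(nm,m.sum(),p.mean(0),p.min(0),p.max(0)); 
    if len(p)>3:print(cv2.minAreaRect(p[:,:2].astype(np.float32)))
E
```

```text
plate 619 [0.49809989 0.2348188  0.00839037] [0.4209633  0.15390516 0.00400495] [0.57162985 0.33989792 0.01467188]
((0.4969499409198761, 0.24750426411628723), (0.1871519833803177, 0.1482839435338974), 88.82415771484375)
fin 30 [0.50204627 0.29779513 0.03751696] [0.49663682 0.28633557 0.02663497] [0.50737055 0.30958659 0.04114429]
((0.5019726157188416, 0.29800570011138916), (0.02341730147600174, 0.010229970328509808), 88.60774993896484)
housing 1071 [5.28162296e-01 4.28898739e-04 4.66718850e-02] [ 0.45125254 -0.07107667  0.03000099] [0.60906666 0.06803064 0.05973002]
((0.5289989113807678, -0.0010033771395683289), (0.1359977275133133, 0.15751540660858154), 88.30543518066406)
blk 356 [0.52824504 0.00065313 0.09195119] [ 0.48630958 -0.03719579  0.08008168] [0.57966216 0.03673682 0.09947048]
((0.53336101770401, -0.0002778545022010803), (0.07184877246618271, 0.09217184036970139), 88.18033599853516)
caps 125 [ 0.53319261 -0.00291421  0.14016452] [ 0.49561852 -0.03175913  0.13327168] [0.57262942 0.02978558 0.14965816]
((0.5337778925895691, -0.000861097127199173), (0.05742727965116501, 0.07439406961202621), 85.54501342773438)
collar 108 [ 0.53293735 -0.00121611  0.18146403] [ 0.51546677 -0.02038188  0.16522794] [0.55181282 0.01687849 0.18608856]
((0.5335491299629211, -0.001844152808189392), (0.03718957304954529, 0.03629179671406746), 88.88551330566406)
end 22 [ 0.53419653 -0.00118499  0.19438867] [ 0.52817985 -0.00764586  0.19012398] [0.54108767 0.00474392 0.19631045]
((0.5346793532371521, -0.001492858398705721), (0.012244867160916328, 0.012822830118238926), 88.29243469238281)
```

View pics/crop1.png

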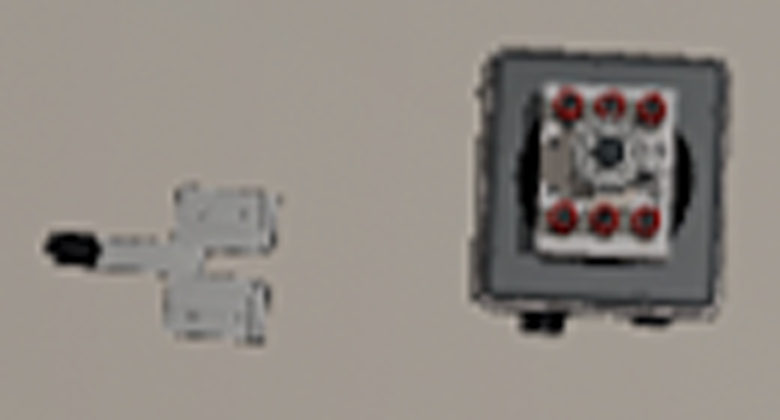

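```bash
cat >> h.py <<'E'
from scipy.spatial.transform import Rotation as Ro
def plan(target=None,jaw_yaw=None,o=None):
    """jaw_yaw: wanted world heading (deg) of tool z, mod 180"""
    o=o or get_obs(); R=Ro.from_euler("xyz",o["orientation"],degrees=True).as_matrix()
    h=np.degrees(np.arctan2(R[1,2],R[0,2]))
    print("t %.2f tcp %s down %s jaw heading %.2f j6 %.1f open %.4f F %s M %s"%(o["clock"],o["tool_pos"].round(4),R[:,0].round(3),h,o["joint_pos"][5],o["opening"],o["force"].round(2),o["moment"].round(3)))
    if jaw_yaw is not None:
        e=(jaw_yaw-h+90)%180-90   # + = ccw from above; tool x is down -> spin=-e
        s=-np.radians(e); print("spin rad %.3f"%s); R=R@Ro.from_rotvec([s,0,0]).as_matrix()
    if target is not None: print("shift cm after spin",((np.array(target)-o["tool_pos"])@R*100).round(2))
E
python3 - <<'E'
from h import *
plan([.502,.298,.10],-2.0)
W=np.load("top1.npy");im=cv2.imread("pics/top0.png").astype(int)
v,u=np.mgrid[:384,:512]
# caps: red or cap-height
r=(im[...,2]-im[...,1]>40)&(u>240)&(u<285)&(v>190)&(v<225)
n,l,s,c=cv2.connectedComponentsWithStats(r.astype(np.uint8))
for i in range(1,n):
    p=W[(l==i)]; print(s[i,4],c[i].round(1),np.nanmedian(p,0).round(4))
# bar fit on depth: sample model
bx,by=np.meshgrid(np.arange(-135,70,2)/1e3,np.arange(-65,66,2)/1e3)
inside=((bx>-.027)&(bx<.030)&(abs(by)<.042)&~((bx>-.008)&(abs(by)<.0075)))
ton=(bx<=-.027)&(bx>-.095)&(abs(by)<.009); fin=(bx<-.067)&(bx>-.093)&(abs(by)<.006)
z=np.where(inside|ton,.008,0.);z[fin]=.037
from scipy.optimize import minimize
from scipy.interpolate import griddata
reg=(u>150)&(u<225)&(v>190)&(v<255)&np.isfinite(W[...,2]); P=W[reg]
from scipy.interpolate import RegularGridInterpolator as G
I=G((np.arange(-65,66,2)/1e3,np.arange(-135,70,2)/1e3),cv2.GaussianBlur(z,(0,0),1.2),bounds_error=False,fill_value=0)
def cost(q):
    a=np.radians(q[2]);d=P[:,:2]-np.array(q[:2])/1e3
    x=d@[np.cos(a),np.sin(a)];y=d@[-np.sin(a),np.cos(a)]
    e=P[:,2]-I(np.c_[y,x]); e=e-np.median(e); return 1e6*np.mean(np.minimum(abs(e),.01)**2)
b=min((minimize(cost,[x0,218,a0],method="Nelder-Mead",options=dict(initial_simplex=[[x0,218,a0],[x0+5,218,a0],[x0,224,a0],[x0,218,a0+4]])) for x0 in(495,502) for a0 in(-88,-92,-96)),key=lambda r:r.fun); print(b.x,b.fun)
E
```

```text
t 0.40 tcp [0.1851 0.649  0.2264] down [-0. -0. -1.] jaw heading -105.92 j6 -16.5 open 0.0881 F [-0.64 -0.66  0.26] M [ 0.001 -0.03   0.002]
spin rad 1.328
shift cm after spin [ 12.65  33.97 -32.9 ]
13 [254.1 197.1] [0.563  0.0192 0.1398]
10 [261.2 196.7] [ 0.5643 -0.0048  0.1401]
13 [268.2 197.5] [ 0.5617 -0.0255  0.1401]
16 [253.2 215.6] [0.5051 0.0234 0.1394]
12 [260.2 216. ] [0.5024 0.0013 0.1398]
12 [267.1 216.1] [ 0.502  -0.0208  0.1397]
[494.49822862 221.34401559 -96.43353282] 3.2739269232750083
```

The crop confirms the bar: black fin at (75,250), slot opening to the right toward the mixer, guide post to the right of the rod. I measured the fin at about (0.503, 0.300) with bar yaw about -96°. Moving above it now.

Request:
move_arm:
  commands:
    - [[0, 0, 0, 0.14], [0, 0, 0, 0.14], [0, 0, 0, 0.14], [0, 0, 0, 0.14], [0, 0, 0, 0.14], [0, 0, 0, 0.14], [0, 0, 0, 0.14], [0, 0, 0, 0.14]]
  jaw: 6

```text
clock: 1.2
tool_pos: [0.1851, 0.6491, 0.2266]
orientation: [-72.8, 90.0, 116.8]
force: [0.5, 0.3, -0.1]
opening: 0.0601
```

Request:
move_arm:
  commands:
    - [[0, 0, 0, 0.14], [0, 0, 0, 0.137], [1.0, 2.6, -2.9, 0], [1.0, 2.6, -2.9, 0], [1.0, 2.6, -2.9, 0], [1.0, 2.6, -2.9, 0], [1.0, 2.6, -2.9, 0], [1.0, 2.6, -2.9, 0]]

```text
clock: 2.0
tool_pos: [0.3428, 0.4747, 0.1665]
orientation: [-103.3, 90.0, 70.8]
force: [0.6, 1.8, 0.2]
opening: 0.06
```

Request:
move_arm:
  commands:
    - [[1.0, 2.6, -2.9, 0], [1.0, 2.6, -2.9, 0], [1.0, 2.6, -2.9, 0], [1.0, 2.6, -2.9, 0], [1.0, 2.6, -2.9, 0], [1.0, 2.6, -2.9, 0], [0, 0, 0, 0]]

```text
clock: 2.7
tool_pos: [0.5003, 0.2989, 0.105]
orientation: [56.1, 89.8, -130.1]
force: [-0.5, -0.2, -0.6]
opening: 0.0602
```

```bash
python3 - <<'E'
from h import *
plan([.503,.300,.013],-6)
im,d,W=snap("side","pics/s1.png")
c=cv2.resize(cv2.imread("pics/s1.png")[140:260,190:320],None,fx=5,fy=5,interpolation=cv2.INTER_CUBIC);cv2.imwrite("pics/s1c.png",c)
# mixer fit on top depth
W=np.load("top1.npy");v,u=np.mgrid[:384,:512]
reg=(u>215)&(u<305)&(v>165)&(v<255)&np.isfinite(W[...,2]);P=W[reg]
g=np.arange(-120,121,2)/1e3;mx,my=np.meshgrid(g,g)
z=np.where((abs(mx)<.075)&(abs(my)<.07),.046,0.);z[(abs(mx)<.046)&(abs(my)<.036)]=.09
for a in(-.03,.03):
    for b in(-.022,0,.022): z[np.hypot(mx-a,my-b)<.008]=.139
z[np.hypot(mx,my+.0205)<.0065]=.1455
z[np.hypot(mx,my)<.0195]=.183;z[np.hypot(mx,my)<.0085]=.194
from scipy.interpolate import RegularGridInterpolator as G
from scipy.optimize import minimize
I=G((g,g),cv2.GaussianBlur(z,(0,0),1),bounds_error=False,fill_value=0)
def cost(q):
    a=np.radians(q[2]);D=P[:,:2]-np.array(q[:2])/1e3
    x=D@[np.cos(a),np.sin(a)];y=D@[-np.sin(a),np.cos(a)]
    e=P[:,2]-I(np.c_[y,x]);return 1e6*np.mean(np.minimum(abs(e),.02)**2)
for a0 in(0,-4,-8):
    r=minimize(cost,[533,-1,a0],method="Nelder-Mead",options=dict(initial_simplex=[[533,-1,a0],[538,-1,a0],[533,4,a0],[533,-1,a0+3]]));print(r.x.round(2),r.fun.round(2))
E
```

```text
t 2.70 tcp [0.5003 0.2989 0.105 ] down [-0.002 -0.002 -1.   ] jaw heading 173.81 j6 -56.3 open 0.0602 F [-0.5  -0.17 -0.56] M [ 0.114  0.043 -0.057]
spin rad -0.003
shift cm after spin [ 9.2  -0.16 -0.27]
[535.97  -1.6   -4.26] 22.05
[535.97  -1.61  -4.26] 22.05
[535.97  -1.61  -4.26] 22.05
```

Request:
move_arm:
  commands:
    - [[2, -0.1, -0.2, 0], [3, 0, 0, 0], [2.2, 0, 0, 0], [1.2, 0, 0, 0], [0.8, 0, 0, 0], [0, 0, 0, 0]]

```text
clock: 3.35
tool_pos: [0.5006, 0.3037, 0.0142]
orientation: [57.6, 90.0, -128.3]
force: [-0.3, -0.6, 0.5]
opening: 0.0601
```

```bash
python3 - <<'E'
from h import *
plan()
im,d,W=snap("side","pics/s2.png")
c=cv2.resize(cv2.imread("pics/s2.png")[140:260,190:320],None,fx=5,fy=5,interpolation=cv2.INTER_CUBIC);cv2.imwrite("pics/s2c.png",c)
E
```

```text
t 3.35 tcp [0.5006 0.3037 0.0142] down [-0.001 -0.001 -1.   ] jaw heading 174.08 j6 -56.3 open 0.0601 F [-0.31 -0.6   0.55] M [ 0.052 -0.092 -0.051]
```

View pics/s2c.png

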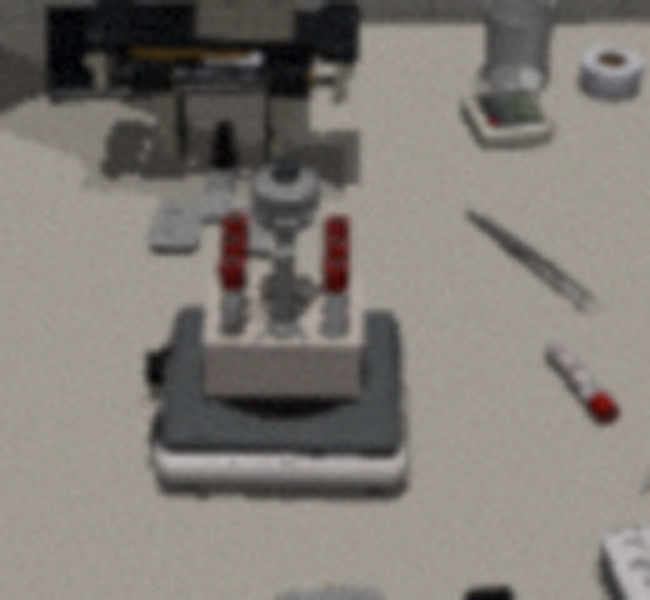

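View: the fin at crop (222,145) sits between the two fingers (182 and 268). I'll centre slightly and close.

Request:
move_arm:
  commands:
    - [[0.2, 0.3, 0, 0], [0, 0, 0, 0]]

```text
clock: 3.6
tool_pos: [0.5008, 0.3005, 0.0133]
orientation: [-123.8, 89.9, 50.3]
force: [0.4, -0.6, 0.6]
opening: 0.06
```

Request:
move_arm:
  commands:
    - [[0, 0, 0, 0], [0, 0, 0, 0], [0, 0, 0, 0], [0, 0, 0, 0], [0, 0, 0, 0], [0, 0, 0, 0], [0, 0, 0, 0]]
  jaw: 0.6

```text
clock: 4.3
tool_pos: [0.5006, 0.3004, 0.0125]
orientation: [47.5, 90.0, -138.5]
force: [1.2, 0.2, 1.4]
opening: 0.0119
```

Request:
move_arm:
  commands:
    - [[-0.5, 0, 0, 0], [-1.5, 0, 0, 0], [-2.5, 0, 0, 0], [-3, 0, 0, 0], [-3, 0, 0, -0.03], [-2.5, 0, 0, 0], [-1.2, 0, 0, 0], [0, 0, 0, 0]]

```text
clock: 5.1
tool_pos: [0.5012, 0.3011, 0.1562]
orientation: [-127.2, 89.8, 48.6]
force: [-0.1, 1.1, -1.6]
opening: 0.0117
```

```bash
python3 - <<'E'
from h import *
plan([.5466,.153,.1555],-4.3)
E
```

```text
t 5.10 tcp [0.5012 0.3011 0.1562] down [ 0.002  0.002 -1.   ] jaw heading 175.75 j6 -54.4 open 0.0117 F [-0.11  1.06 -1.62] M [ 0.221 -0.094  0.012]
spin rad 0.001
shift cm after spin [ 0.05 14.43 -5.64]
```

Request:
move_arm:
  commands:
    - [[0, 1, -0.4, 0], [0, 2.2, -0.9, 0], [0, 3.2, -1.2, 0], [0, 3.2, -1.2, 0], [0, 2.6, -1.0, 0], [0, 1.6, -0.6, 0], [0, 0.6, -0.3, 0], [0, 0, 0, 0]]

```text
clock: 5.9
tool_pos: [0.5454, 0.1514, 0.1532]
orientation: [34.5, 89.9, -149.8]
force: [-0.3, -0.1, -1.7]
opening: 0.0118
```

```bash
python3 - <<'E'
from h import *
plan([.541,.0783,.1555],-4.3)
ims=[]
for i in range(3):
    im,d,W=snap("side"); ims.append(im.astype(float))
s=np.mean(ims,0).astype(np.uint8)
a=cv2.resize(s[155:245,200:300,::-1],(660,594),interpolation=cv2.INTER_CUBIC);cv2.imwrite("pics/s3c.png",a)
ims=[];Ws=[]
for i in range(4):
    im,d,W=snap("top"); ims.append(im.astype(float));Ws.append(W)
np.save("top3.npy",np.nanmedian(Ws,0))
t=np.mean(ims,0).astype(np.uint8);cv2.imwrite("pics/t3.png",t[:,:,::-1])
cv2.imwrite("pics/t3c.png",cv2.resize(t[175:245,200:290,::-1],(720,560),interpolation=cv2.INTER_CUBIC))
E
```

```text
t 5.90 tcp [0.5454 0.1514 0.1532] down [-0.002 -0.001 -1.   ] jaw heading 175.66 j6 -39.6 open 0.0118 F [-0.33 -0.07 -1.71] M [ 0.244 -0.078 -0.049]
spin rad -0.001
shift cm after spin [-0.22  7.32 -0.11]
```

View pics/s3c.png

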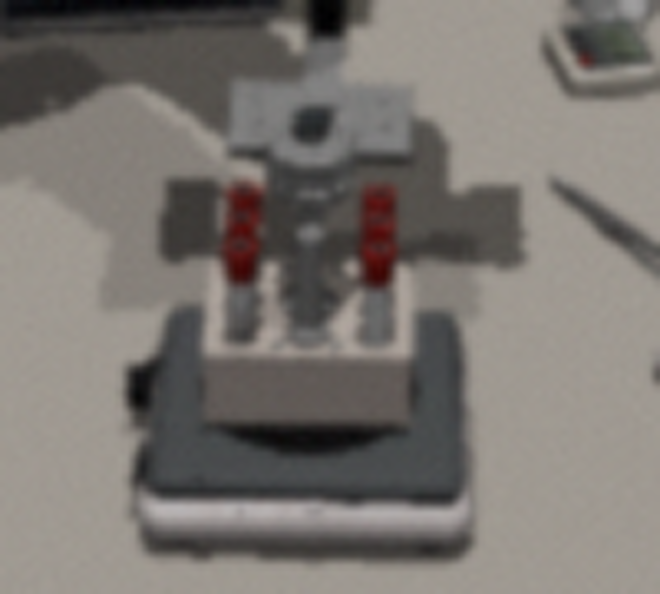

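View pics/t3c.png

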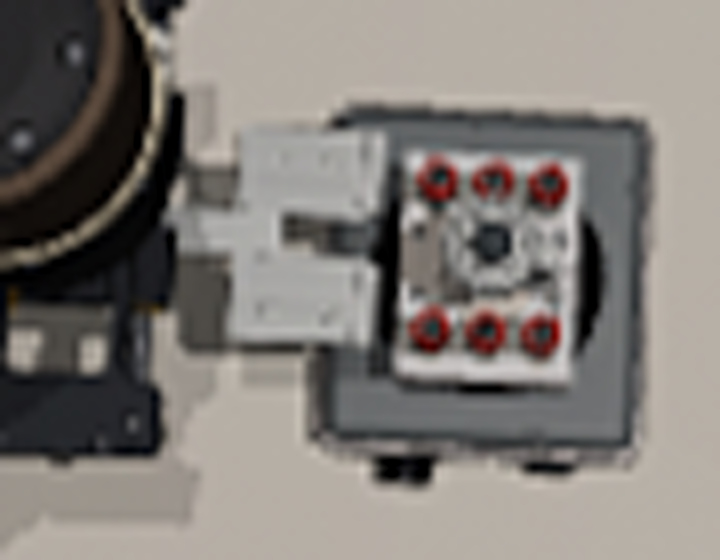

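The top view shows the bar level with its slot pointing at the rod: mouth at about (365,238), rod at (490,243). The side view shows it behind the collar. Next I'll compute the lateral and height offsets.

```bash
python3 - <<'E'
from h import *
from scipy.optimize import minimize
from scipy.interpolate import RegularGridInterpolator as G
W=np.load("top3.npy");im=cv2.imread("pics/t3.png").astype(int);v,u=np.mgrid[:384,:512]
m=(u>228)&(u<249)&(v>188)&(v<222)&(abs(W[...,2]-.148)<.012);P=W[m]
A=np.c_[P[:,:2]-[.54,.07],np.ones(len(P))]
k=np.ones(len(P),bool)
for i in range(3):
    q=np.linalg.lstsq(A[k],P[k,2],rcond=None)[0]; k=abs(P[:,2]-A@q)<.003
print("bar top plane slopes(deg)",np.degrees(q[:2]).round(2),"z",q[2].round(4),k.sum())
print("bar rect",cv2.minAreaRect(P[:,:2].astype(np.float32)))
reg=(u>=229)&(u<252)&(v>180)&(v<230)&np.isfinite(W[...,2]);P=W[reg];top=(P[:,2]>.12).astype(float)
g=np.arange(-100,101,1)/1e3;bx,by=np.meshgrid(g,g)
M=((bx>-.027)&(bx<.030)&(abs(by)<.042)&~((bx>-.008)&(abs(by)<.0075+np.clip(bx-.022,0,.008)*.44)))|((bx<=-.027)&(abs(by)<.009))
I=G((g,g),cv2.GaussianBlur(M.astype(float),(0,0),1.5),bounds_error=False,fill_value=0)
# place mask edges at bar height by projecting every pixel's ray onto z=.150
c=calibration("top");K=c["mtx"];T=c["T"]
def onz(u,v,z):
    r=np.stack([(u-K[0,2])/K[0,0],-(v-K[1,2])/K[1,1],-np.ones_like(u,float)],-1)@T[:3,:3].T
    return T[:3,3]+r*((z-T[2,3])/r[...,2])[...,None]
Q=onz(u[reg],v[reg],.150)
def cost(q):
    a=np.radians(q[2]);D=Q[:,:2]-np.array(q[:2])/1e3
    return np.mean((top-I(np.c_[D@[-np.sin(a),np.cos(a)],D@[np.cos(a),np.sin(a)]]))**2)
for a0 in(-91,-95):
    r=minimize(cost,[540,70,a0],method="Nelder-Mead",options=dict(initial_simplex=[[540,70,a0],[545,70,a0],[540,75,a0],[540,70,a0+4]]));print("bar",r.x.round(2),r.fun.round(4))
b=r.x
red=np.clip(im[...,2]-im[...,1]-15,0,None)*((u>246)&(u<276)&(v>190)&(v<222))
n,l,s,cc=cv2.connectedComponentsWithStats((red>20).astype(np.uint8));C=[]
for i in range(1,n):
    if s[i,4]<5: continue
    k=l==i;w=red[k];C.append(onz(np.array([(u[k]*w).sum()/w.sum()]),np.array([(v[k]*w).sum()/w.sum()]),.137)[0,:2])
C=np.array(C);print((C*1e3).round(1).tolist())
def cc_(q):
    a=np.radians(q[2]);R=np.array([[np.cos(a),-np.sin(a)],[np.sin(a),np.cos(a)]])
    M=np.array([[x,y] for x in(-30,30) for y in(-22,0,22)])@R.T+q[:2]
    return sum(np.min(np.sum((M-p*1e3)**2,1)) for p in C)
r=minimize(cc_,[533,-1,-4],method="Nelder-Mead");print("caps",r.x.round(2),r.fun)
m=r.x;a=np.radians(m[2]);e=b[:2]-m[:2];print("bar in mixer frame x,y",e@[np.cos(a),np.sin(a)],e@[-np.sin(a),np.cos(a)])
k=(abs(u-261)<8)&(abs(v-205)<8)
for lo,hi in((.168,.19),(.19,.21)): p=W[k&(W[...,2]>lo)&(W[...,2]<hi)];print(len(p),np.median(p,0).round(4))
kk=(W[...,2]>.133)&(W[...,2]<.146)&(u>250)&(u<272)&(v>190)&(v<222);print("cap z",np.median(W[kk,2]))
# desk ref
print("desk",np.nanmedian(W[230:245,300:330,2]))
E
```

```text
bar top plane slopes(deg) [-0.3   0.41] z 0.1515 390
bar rect ((0.5425869226455688, 0.07095129042863846), (0.05657556280493736, 0.08414754271507263), 85.48271942138672)
bar [542.63  72.3  -94.95] 0.014
bar [542.63  72.3  -94.95] 0.014
[[562.9, 18.1], [564.0, -3.8], [560.9, -26.4], [504.8, 22.2], [502.6, -0.2], [501.7, -21.8]]
caps [532.82  -1.96  -3.75] 4.292082495237115
bar in mixer frame x,y 4.939087388752203 74.74350740267685
107 [ 0.5325 -0.0013  0.1818]
22 [ 0.5344 -0.0014  0.1948]
cap z 0.14002317952349275
desk 0.0016204748305346794
```

Request:
move_arm:
  commands:
    - [[-0.05, 0.5, 0.16, 0], [0, 0.9, 0.16, 0], [0, 0.9, 0, 0], [0, 0.7, 0, 0], [0, 0.2, 0, 0], [0, 0, 0, 0], [0, 0, 0, 0]]

```text
clock: 6.95
tool_pos: [0.5404, 0.121, 0.1551]
orientation: [-149.1, 90.0, 26.6]
force: [0.2, 0.4, -1.3]
opening: 0.0119
```

```bash
python3 - <<'E'
from h import *
plan()
ims=[]
for i in range(3):
    im,d,W=snap("top"); ims.append(im.astype(float))
t=np.mean(ims,0).astype(np.uint8);cv2.imwrite("pics/t4.png",t[:,:,::-1])
ims=[]
for i in range(3):
    im,d,W=snap("side"); ims.append(im.astype(float))
s=np.mean(ims,0).astype(np.uint8)
A=cv2.resize(t[180:230,215:280,::-1],(390,300),interpolation=cv2.INTER_CUBIC);B=cv2.resize(s[160:220,215:275,::-1],(400,400),interpolation=cv2.INTER_CUBIC)
cv2.imwrite("pics/c4.png",np.hstack([cv2.copyMakeBorder(A,0,100,0,0,0),B]))
E
```

```text
t 6.95 tcp [0.5404 0.121  0.1551] down [ 0.  0. -1.] jaw heading 175.75 j6 -37.1 open 0.0119 F [ 0.18  0.44 -1.29] M [ 0.22  -0.046 -0.026]
```

View pics/c4.png

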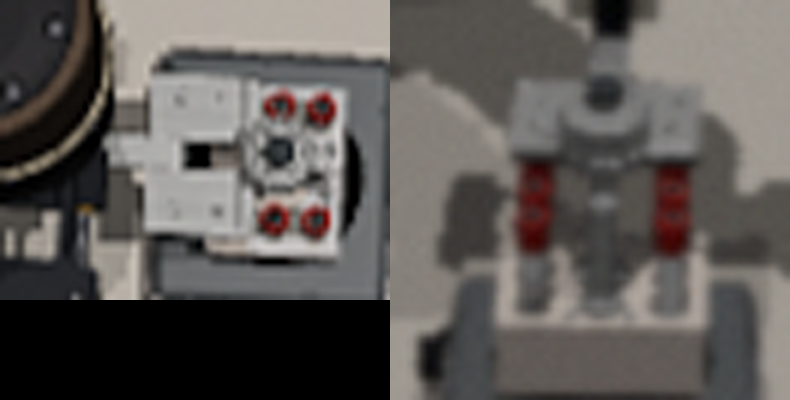

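Both views show the plate under the collar's level, about 1 mm too far to +x: plate centre about 607 against rod 603 in the side crop. I'll nudge it over and insert.

Request:
move_arm:
  commands:
    - [[0, 0.1, 0.1, 0], [0, 0.4, 0, 0], [0, 0.4, 0, 0], [0, 0.4, 0, 0], [0, 0.4, 0, 0], [0, 0.3, 0, 0], [0, 0, 0, 0]]

```text
clock: 7.95
tool_pos: [0.5378, 0.1007, 0.1551]
orientation: [-178.9, 90.0, -3.2]
force: [0.3, -1.3, -1.5]
opening: 0.0117
```

```bash
python3 - <<'E'
from h import *
plan()
E
```

```text
t 7.95 tcp [0.5378 0.1007 0.1551] down [ 0. -0. -1.] jaw heading 175.73 j6 -35.4 open 0.0117 F [ 0.32 -1.28 -1.46] M [ 0.143 -0.089 -0.008]
```

Request:
move_arm:
  commands:
    - [[0, 0.3, 0, 0], [0, 0.3, 0, 0], [0, 0.3, 0, 0], [0, 0.2, 0, 0], [0, 0, 0, 0]]

```text
clock: 8.45
tool_pos: [0.5369, 0.0899, 0.1551]
orientation: [18.8, 90.0, -165.4]
force: [-0.5, -0.1, 0.1]
opening: 0.0117
```

```bash
python3 - <<'E'
from h import *
plan()
E
```

```text
t 8.45 tcp [0.5369 0.0899 0.1551] down [-0. -0. -1.] jaw heading 175.75 j6 -34.4 open 0.0117 F [-0.54 -0.07  0.13] M [ 0.133 -0.056  0.017]
```

Request:
move_arm:
  commands:
    - [[0, 0.2, 0, 0], [0, 0.2, 0, 0], [0, 0.2, 0, 0], [0, 0.2, 0, 0], [0, 0, 0, 0]]

```text
clock: 8.95
tool_pos: [0.5364, 0.082, 0.1551]
orientation: [38.7, 90.0, -145.5]
force: [-0.4, -0.5, -1.3]
opening: 0.0118
```

```bash
python3 - <<'E'
from h import *
plan()
E
```

```text
t 8.95 tcp [0.5364 0.082  0.1551] down [-0. -0. -1.] jaw heading 175.75 j6 -33.6 open 0.0118 F [-0.41 -0.46 -1.33] M [ 0.158 -0.051  0.041]
```

Request:
move_arm:
  commands:
    - [[0, 0.15, 0, 0], [0, 0.15, 0, 0], [0, 0, 0, 0]]

```text
clock: 9.25
tool_pos: [0.5362, 0.079, 0.1551]
orientation: [120.7, 90.0, -63.5]
force: [-0.0, -0.7, -1.3]
opening: 0.0117
```

```bash
python3 - <<'E'
from h import *
plan()
ims=[];Ws=[]
for i in range(3):
    im,d,W=snap("top"); ims.append(im.astype(float));Ws.append(W)
t=np.mean(ims,0).astype(np.uint8);W=np.nanmedian(Ws,0);np.save("top5.npy",W)
ims=[]
for i in range(3):
    im,d,W_=snap("side"); ims.append(im.astype(float))
s=np.mean(ims,0).astype(np.uint8)
A=cv2.resize(t[180:230,215:280,::-1],(390,300),interpolation=cv2.INTER_CUBIC);B=cv2.resize(s[160:220,215:275,::-1],(400,400),interpolation=cv2.INTER_CUBIC)
cv2.imwrite("pics/c5.png",np.hstack([cv2.copyMakeBorder(A,0,100,0,0,0),B]))
v,u=np.mgrid[:384,:512]
m=(u>228)&(u<285)&(v>180)&(v<222)&(abs(W[...,2]-.1505)<.006);P=W[m]
print("bar rect",cv2.minAreaRect(P[:,:2].astype(np.float32)),np.median(P[:,2]))
k=(abs(u-261)<8)&(abs(v-205)<8)&(W[...,2]>.19)&(W[...,2]<.21);print("end",W[k].mean(0))
E
```

```text
t 9.25 tcp [0.5362 0.079  0.1551] down [ 0. -0. -1.] jaw heading 175.75 j6 -33.4 open 0.0117 F [-0.04 -0.66 -1.28] M [ 0.142 -0.083  0.027]
bar rect ((0.5334842801094055, 0.005134690552949905), (0.0734700933098793, 0.08434130996465683), 85.34009552001953) 0.15234611665022624
end [ 0.53417178 -0.00118164  0.19460639]
```

View pics/c5.png

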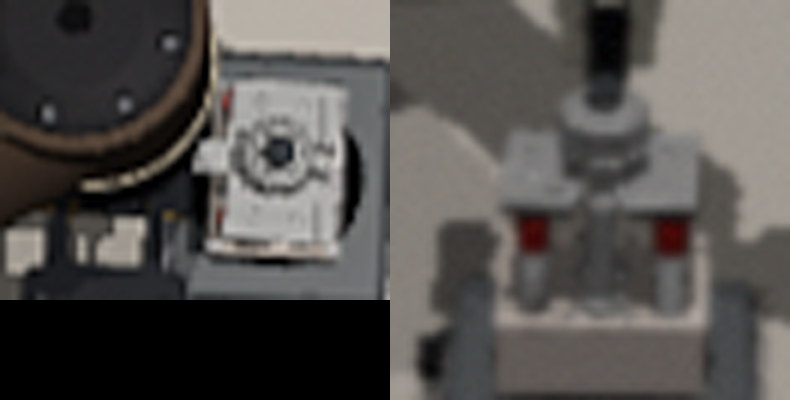

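The bar is on the rod and the guide, with nearly no contact force. I'll feel for the slot's closed end.

Request:
move_arm:
  commands:
    - [[0, 0.1, 0, 0], [0, 0.1, 0, 0], [0, 0, 0, 0]]

```text
clock: 9.85
tool_pos: [0.5361, 0.0775, 0.1551]
orientation: [-115.3, 90.0, 60.4]
force: [-0.1, 1.8, -1.4]
opening: 0.012
```

Request:
move_arm:
  commands:
    - [[0, 0.1, 0, 0], [0, 0, 0, 0]]

```text
clock: 10.05
tool_pos: [0.5363, 0.0773, 0.1553]
orientation: [-115.9, 89.9, 59.8]
force: [-1.5, 6.0, -0.4]
opening: 0.0114
```

```bash
python3 - <<'E'
from h import *
plan()
W=np.load("top5.npy");v,u=np.mgrid[:384,:512]
m=(u>255)&(u<285)&(v>185)&(v<222)&(abs(W[...,2]-.1515)<.006)
a=np.radians(-4.2);D=W[m][:,:2]-[.5342,-.0013];y=D@[-np.sin(a),np.cos(a)];x=D@[np.cos(a),np.sin(a)]
print("edge y",np.sort(y)[[0,3,10,20,30]].round(4),"x",np.percentile(x,[1,3,97,99]).round(4))
E
```

```text
t 10.05 tcp [0.5363 0.0773 0.1553] down [ 0.001  0.002 -1.   ] jaw heading 175.75 j6 -33.1 open 0.0114 F [-1.47  6.02 -0.42] M [ 2.445  0.283 -0.128]
edge y [-0.0307 -0.03   -0.0281 -0.0274 -0.025 ] x [-0.0425 -0.0416  0.0396  0.0401]
```

Request:
move_arm:
  commands:
    - [[0, -0.16, 0, 0], [0, -0.16, 0, 0], [0, 0, 0, 0], [0.1, 0, 0, 0], [0.1, 0, 0, 0], [0, 0, 0, 0]]

```text
clock: 10.65
tool_pos: [0.5363, 0.0793, 0.1529]
orientation: [110.6, 90.0, -73.6]
force: [0.7, -0.9, -1.4]
opening: 0.0119
```

Request:
move_arm:
  commands:
    - [[0.08, 0, 0, 0], [0, 0, 0, 0]]

```text
clock: 10.85
tool_pos: [0.5363, 0.0794, 0.1522]
orientation: [133.5, 90.0, -50.8]
force: [0.6, -0.2, -0.4]
opening: 0.0119
```

Request:
move_arm:
  commands:
    - [[0.05, 0, 0, 0], [0, 0, 0, 0]]

```text
clock: 11.05
tool_pos: [0.5362, 0.0794, 0.1518]
orientation: [175.7, 90.0, -8.5]
force: [2.2, -0.5, -2.2]
opening: 0.0116
```

```bash
python3 - <<'E'
from h import *
plan()
E
```

```text
t 11.05 tcp [0.5362 0.0794 0.1518] down [ 0. -0. -1.] jaw heading 175.76 j6 -33.4 open 0.0116 F [ 2.23 -0.51 -2.16] M [ 0.035 -0.431  0.096]
```

Request:
move_arm:
  commands:
    - [[0.04, 0, 0, 0], [0, 0, 0, 0]]

```text
clock: 11.25
tool_pos: [0.5362, 0.0795, 0.1514]
orientation: [175.6, 90.0, -8.6]
force: [1.1, -0.8, -0.6]
opening: 0.0119
```

Request:
move_arm:
  commands:
    - [[0.04, 0, 0, 0], [0, 0, 0, 0]]

```text
clock: 11.45
tool_pos: [0.5363, 0.0795, 0.1511]
orientation: [-178.3, 90.0, -2.6]
force: [0.9, 0.1, 0.5]
opening: 0.0115
```

```bash
python3 - <<'E'
from h import *
plan()
E
```

```text
t 11.45 tcp [0.5363 0.0795 0.1511] down [ 0. -0. -1.] jaw heading 175.77 j6 -33.4 open 0.0115 F [0.86 0.08 0.47] M [-0.05  -0.342  0.067]
```

Request:
move_arm:
  commands:
    - [[0.03, 0, 0, 0], [0, 0, 0, 0]]

```text
clock: 11.65
tool_pos: [0.5364, 0.0795, 0.151]
orientation: [-172.2, 90.0, 3.6]
force: [0.9, 0.9, 2.3]
opening: 0.0121
```

Request:
move_arm:
  commands:
    - [[0, 0, 0, 0], [0, 0, 0, 0], [0, 0, 0, 0], [0, 0, 0, 0]]
  jaw: 3

```text
clock: 12.05
tool_pos: [0.536, 0.0794, 0.1505]
orientation: [12.0, 90.0, -172.2]
force: [-0.7, -0.9, 0.3]
opening: 0.0296
```

Request:
move_arm:
  commands:
    - [[-0.5, 0, 0, 0], [-1.5, 0, 0, 0], [-2.2, 0, 0, 0], [-2.2, 0, 0, 0], [-0.8, 0, 0, -0.1], [0, 0, 0, -0.14], [0, 0, 0, -0.14], [0, 0, 0, -0.14]]

```text
clock: 12.85
tool_pos: [0.5362, 0.0794, 0.2232]
orientation: [-178.2, 90.0, 27.7]
force: [0.3, -0.3, -1.0]
opening: 0.0299
```

Request:
move_arm:
  commands:
    - [[0, 0, 0, -0.14], [0, 0, 0, -0.14], [0, 0, 0, -0.14], [0, 0, 0, -0.14], [0, 0, 0, -0.14], [0, 0, 0, -0.14], [0, 0, 0, -0.14], [0, 0, 0, -0.14]]
  jaw: 6.4

```text
clock: 13.65
tool_pos: [0.5362, 0.0794, 0.223]
orientation: [107.9, 90.0, 18.0]
force: [0.4, 0.1, -0.7]
opening: 0.064
```

Request:
move_arm:
  commands:
    - [[0, 0, 0, -0.14], [0, 0, 0, -0.14], [0, 0, 0, -0.14], [0, 0, 0, -0.14], [0, 0, 0, -0.14], [0, 0, 0, -0.14], [0, 0, 0, -0.14], [0, 0, 0, -0.14]]

```text
clock: 14.45
tool_pos: [0.5362, 0.0794, 0.223]
orientation: [50.0, 90.0, 24.2]
force: [0.5, 0.5, -0.5]
opening: 0.0637
```

```bash
python3 - <<'E'
from h import *
plan([.5305,-.001,.215],-4.2)
ims=[];Ws=[]
for i in range(3):
    im,d,W=snap("top"); ims.append(im.astype(float));Ws.append(W)
t=np.mean(ims,0).astype(np.uint8);W=np.nanmedian(Ws,0)
ims=[]
for i in range(3):
    im,d,W_=snap("side"); ims.append(im.astype(float))
s=np.mean(ims,0).astype(np.uint8)
A=cv2.resize(t[180:230,215:280,::-1],(390,300),interpolation=cv2.INTER_CUBIC);B=cv2.resize(s[160:220,215:275,::-1],(400,400),interpolation=cv2.INTER_CUBIC)
cv2.imwrite("pics/c6.png",np.hstack([cv2.copyMakeBorder(A,0,100,0,0,0),B]))
v,u=np.mgrid[:384,:512]
m=(u>240)&(u<285)&(v>185)&(v<222)&(abs(W[...,2]-.148)<.004);P=W[m]
A=np.c_[P[:,:2]-[.534,0],np.ones(len(P))];print("plane",np.linalg.lstsq(A,P[:,2],rcond=None)[0],m.sum())
E
```

```text
t 14.45 tcp [0.5362 0.0794 0.223 ] down [ 0.  0. -1.] jaw heading -25.77 j6 125.1 open 0.0637 F [ 0.51  0.53 -0.48] M [-0.041 -0.068 -0.025]
spin rad -0.376
shift cm after spin [ 0.8  -8.06  0.02]
plane [-0.0052601  -0.0023267   0.14837431] 365
```

View pics/c6.png

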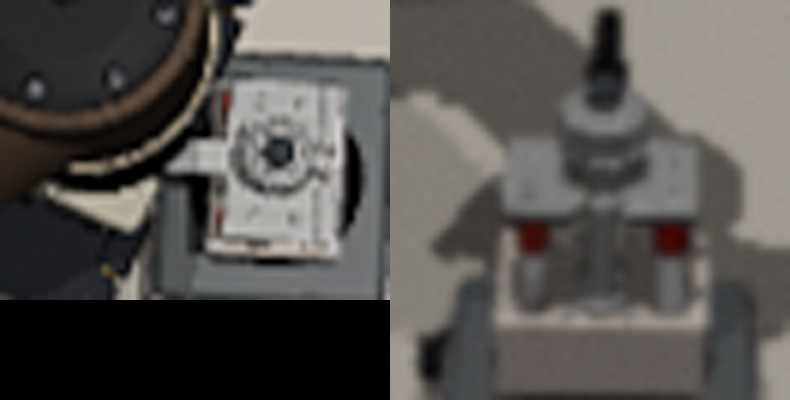

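The bar lies flat: plane slopes under 0.3°, top at the expected height. Now moving over the collar.

Request:
move_arm:
  commands:
    - [[0, 0, 0, -0.13], [0, 0, 0, -0.13], [0, 0, 0, -0.116], [0, -1.5, 0, 0], [0, -2.5, 0, 0], [0, -2.5, 0, 0], [0, -1.5, 0, 0], [0, 0, 0, 0]]

```text
clock: 15.55
tool_pos: [0.5295, -0.0021, 0.2228]
orientation: [-113.4, 90.0, -118.2]
force: [-0.6, 0.6, 0.3]
opening: 0.0641
```

```bash
python3 - <<'E'
from h import *
plan([.5305,-.001,.158],-4.2)
E
```

```text
t 15.55 tcp [ 0.5295 -0.0021  0.2228] down [-0. -0. -1.] jaw heading -4.82 j6 154.2 open 0.0641 F [-0.65  0.61  0.3 ] M [-0.025 -0.211 -0.068]
spin rad -0.011
shift cm after spin [6.48 0.12 0.09]
```

Request:
move_arm:
  commands:
    - [[1, 0.1, 0.1, 0], [2, 0, 0, 0], [2, 0, 0, 0], [1, 0, 0, 0], [0.5, 0, 0, 0], [0, 0, 0, 0], [0, 0, 0, 0]]

```text
clock: 16.25
tool_pos: [0.5314, 0.0009, 0.1582]
orientation: [6.4, 90.0, 1.9]
force: [-0.9, 0.1, 0.4]
opening: 0.0644
```

Request:
move_arm:
  commands:
    - [[0, 0, 0, 0], [0, 0, 0, 0], [0, 0, 0, 0], [0, 0, 0, 0], [0, 0, 0, 0]]
  jaw: 3.4

```text
clock: 16.75
tool_pos: [0.531, 0.0006, 0.1579]
orientation: [14.3, 90.0, 9.7]
force: [-0.6, 0.5, 2.1]
opening: 0.0382
```

```bash
python3 - <<'E'
from h import *
plan([.5305,-.001,.158],-4.2)
E
```

```text
t 16.75 tcp [0.531  0.0006 0.1579] down [ 0.  0. -1.] jaw heading -4.56 j6 154.2 open 0.0382 F [-0.64  0.49  2.07] M [-0.043 -0.019  0.058]
spin rad -0.006
shift cm after spin [-0.01 -0.16 -0.04]
```

Request:
move_arm:
  commands:
    - [[0.022, 0, 0, 0.14], [0.022, 0, 0, 0.14], [0.022, 0, 0, 0.14], [0.022, 0, 0, 0.14], [0, 0, 0, 0]]

```text
clock: 17.25
tool_pos: [0.5322, 0.0002, 0.1571]
orientation: [22.1, 89.9, -14.8]
force: [4.7, -4.3, -3.1]
opening: 0.0384
```

```bash
python3 - <<'E'
from h import *
for i in range(1): plan()
E
```

```text
t 17.25 tcp [5.322e-01 2.000e-04 1.571e-01] down [ 0.002 -0.001 -1.   ] jaw heading -36.92 j6 121.8 open 0.0384 F [ 4.71 -4.3  -3.13] M [-1.365 -1.983 -0.024]
```

Request:
move_arm:
  commands:
    - [[0.022, 0, 0, 0.14], [0.022, 0, 0, 0.14], [0.022, 0, 0, 0.14], [0.022, 0, 0, 0.14], [0.022, 0, 0, 0.14], [0.022, 0, 0, 0.14], [0.022, 0, 0, 0.14], [0, 0, 0, 0]]

```text
clock: 18.05
tool_pos: [0.533, -0.0016, 0.1557]
orientation: [46.0, 89.7, -47.0]
force: [11.3, -15.4, -6.8]
opening: 0.0381
```

```bash
python3 - <<'E'
from h import *
for i in range(1): plan()
E
```

```text
t 18.05 tcp [ 0.533  -0.0016  0.1557] down [ 0.003 -0.003 -1.   ] jaw heading -93.06 j6 65.7 open 0.0381 F [ 11.28 -15.44  -6.8 ] M [-5.413 -4.014 -0.022]
```

The forces show the tool axis about 2 mm off the rod axis in y, because the first grip was only centred in x. Releasing, recentring to (0.531, -0.0015) and regripping.

Request:
move_arm:
  commands:
    - [[0, 0, 0, 0], [0, 0, 0, 0], [0, 0, 0, 0]]
  jaw: 5

```text
clock: 18.35
tool_pos: [0.5308, 0.0007, 0.1552]
orientation: [-142.4, 90.0, 124.8]
force: [0.4, -0.7, -0.5]
opening: 0.0499
```

```bash
python3 - <<'E'
from h import *
plan([.531,-.0015,.1555],-93)
im,d,W=snap("top");v,u=np.mgrid[:384,:512]
E
```

```text
t 18.35 tcp [0.5308 0.0007 0.1552] down [-0.  0. -1.] jaw heading -92.80 j6 66.0 open 0.0499 F [ 0.43 -0.72 -0.52] M [-0.064  0.069 -0.022]
spin rad 0.004
shift cm after spin [-0.03  0.03  0.22]
```

Request:
move_arm:
  commands:
    - [[0, 0, 0.11, 0], [0, 0, 0.11, 0], [0, 0, 0, 0]]

```text
clock: 18.7
tool_pos: [0.5308, -0.0016, 0.1553]
orientation: [131.3, 90.0, 38.5]
force: [0.0, 0.3, 0.4]
opening: 0.0503
```

Request:
move_arm:
  commands:
    - [[0, 0, 0, 0], [0, 0, 0, 0], [0, 0, 0, 0], [0, 0, 0, 0]]
  jaw: 3.4

```text
clock: 19.1
tool_pos: [0.5308, -0.0018, 0.1553]
orientation: [-18.3, 90.0, -111.1]
force: [0.3, -2.1, 0.9]
opening: 0.0381
```

```bash
python3 - <<'E'
from h import *
plan()
M=[]
for i in range(6):
    snapshot("top"); o=get_obs(); M.append(np.r_[o["force"],o["moment"]])
print(np.mean(M,0).round(3),np.std(M,0).round(3))
E
```

```text
t 19.10 tcp [ 0.5308 -0.0018  0.1553] down [-0. -0. -1.] jaw heading -92.80 j6 66.2 open 0.0381 F [ 0.35 -2.15  0.89] M [-0.622  0.004 -0.012]
[ 0.315 -1.913  0.624 -0.754 -0.003  0.004] [0.527 0.536 0.338 0.093 0.03  0.036]
```

Request:
move_arm:
  commands:
    - [[0.022, 0, 0, 0.14], [0.022, 0, 0, 0.14], [0.022, 0, 0, 0.14], [0.022, 0, 0, 0.14], [0.022, 0, 0, 0.14], [0.022, 0, 0, 0.14], [0.022, 0, 0, 0.14], [0, 0, 0, 0]]

```text
clock: 20.2
tool_pos: [0.5308, -0.0017, 0.1537]
orientation: [56.0, 90.0, -93.1]
force: [-0.8, -2.7, 0.3]
opening: 0.0384
```

```bash
cat >> h.py <<'E'
def feel(n=6):
    plan(); M=[];Z=[]
    for i in range(n):
        im,d=snapshot("top"); o=get_obs(); M.append(np.r_[o["force"],o["moment"]])
    print("mean F,M",np.mean(M,0).round(3),"std Mz %.3f"%np.std(np.array(M)[:,5]))
E
python3 -c "
from h import *
feel()"
```

```text
t 20.20 tcp [ 0.5308 -0.0017  0.1537] down [-0. -0. -1.] jaw heading -149.07 j6 9.9 open 0.0384 F [-0.81 -2.69  0.33] M [-0.772 -0.083 -0.068]
mean F,M [ 0.397 -2.794  0.915 -0.918 -0.104  0.   ] std Mz 0.041
```

```bash
sed -i 's/^    plan(); M=\[\];Z=\[\]/    plan(); M=[];Z=[get_obs()["tau"][5]]/; s/M.append(np.r_\[o\["force"\],o\["moment"\]\])$/M.append(np.r_[o["force"],o["moment"]]);Z.append(o["tau"][5])/' h.py; echo '    print("tau6",np.round(Z,4))' >> h.py; python3 -c "
from h import *
feel(3)"
```

```text
t 20.50 tcp [ 0.5308 -0.0017  0.1537] down [ 0. -0. -1.] jaw heading -148.83 j6 10.2 open 0.0387 F [ 0.69 -3.13  0.37] M [-0.983 -0.111  0.014]
mean F,M [ 0.214 -3.246  0.974 -1.043 -0.097  0.01 ] std Mz 0.030
tau6 [0.0258 0.0206 0.0136 0.0071]
```

Request:
move_arm:
  commands:
    - [[0.022, 0, 0, 0.14], [0.022, 0, 0, 0.14], [0.016, 0, 0, 0.1]]

```text
clock: 20.95
tool_pos: [0.5308, -0.0017, 0.1531]
orientation: [121.6, 90.0, -49.4]
force: [1.0, -3.2, 0.3]
opening: 0.0385
```

```bash
python3 -c "
from h import *
feel(4)"
```

```text
t 20.95 tcp [ 0.5308 -0.0017  0.1531] down [ 0. -0. -1.] jaw heading -171.00 j6 -12.0 open 0.0385 F [ 0.97 -3.23  0.29] M [-1.062 -0.23   0.056]
mean F,M [ 0.441 -3.015  0.222 -1.129 -0.23  -0.031] std Mz 0.024
tau6 [ 1.1279  0.9634 -1.4983 -0.6784 -0.2022]
```

Request:
move_arm:
  commands:
    - [[0.013, 0, 0, 0.08], [0.013, 0, 0, 0.08]]

```text
clock: 21.35
tool_pos: [0.5308, -0.0017, 0.1528]
orientation: [106.3, 90.0, -73.6]
force: [0.3, -2.8, 1.4]
opening: 0.0382
```

```bash
python3 -c "
from h import *
feel(4)"
```

```text
t 21.35 tcp [ 0.5308 -0.0017  0.1528] down [ 0. -0. -1.] jaw heading -179.88 j6 -20.9 open 0.0382 F [ 0.26 -2.81  1.43] M [-1.224 -0.309  0.042]
mean F,M [ 2.72e-01 -3.18e+00  6.86e-01 -1.22e+00 -3.12e-01 -1.00e-03] std Mz 0.030
tau6 [ 1.4029  0.8875 -1.1314 -0.4938 -0.1254]
```

Request:
move_arm:
  commands:
    - [[0.013, 0, 0, 0.08], [0.013, 0, 0, 0.08], [0, 0, 0, 0], [0, 0, 0, 0], [0, 0, 0, 0]]

```text
clock: 22.05
tool_pos: [0.5308, -0.0017, 0.1526]
orientation: [138.8, 90.0, -50.1]
force: [1.2, -4.1, 1.0]
opening: 0.0384
```

```bash
python3 -c "
from h import *
feel(4)"
```

```text
t 22.05 tcp [ 0.5308 -0.0017  0.1526] down [ 0. -0. -1.] jaw heading 171.11 j6 -29.9 open 0.0384 F [ 1.18 -4.12  1.05] M [-1.38  -0.445 -0.003]
mean F,M [ 9.330e-01 -3.924e+00  4.620e-01 -1.432e+00 -4.370e-01  2.000e-03] std Mz 0.049
tau6 [0.0154 0.0244 0.0219 0.0154 0.0087]
```

Request:
move_arm:
  commands:
    - [[0.013, 0, 0, 0.08], [0.013, 0, 0, 0.08], [0, 0, 0, 0], [0, 0, 0, 0], [0, 0, 0, 0]]

```text
clock: 22.75
tool_pos: [0.5309, -0.0017, 0.1524]
orientation: [161.4, 90.0, -36.7]
force: [2.0, -3.9, 0.6]
opening: 0.0386
```

```bash
python3 -c "
from h import *
feel(4)"
```

```text
t 22.75 tcp [ 0.5309 -0.0017  0.1524] down [ 0. -0. -1.] jaw heading 161.89 j6 -39.1 open 0.0386 F [ 2.02 -3.89  0.61] M [-1.567 -0.611 -0.02 ]
mean F,M [ 1.001 -4.678  0.354 -1.638 -0.645 -0.008] std Mz 0.019
tau6 [0.0113 0.0075 0.0081 0.0056 0.0015]
```

Request:
move_arm:
  commands:
    - [[0.013, 0, 0, 0.08], [0.013, 0, 0, 0.08], [0, 0, 0, 0], [0, 0, 0, 0], [0, 0, 0, 0]]

```text
clock: 23.45
tool_pos: [0.5309, -0.0016, 0.1521]
orientation: [-171.1, 90.0, -18.3]
force: [1.1, -4.8, 0.9]
opening: 0.0383
```

```bash
python3 -c "
from h import *
feel(4)"
```

```text
t 23.45 tcp [ 0.5309 -0.0016  0.1521] down [ 0. -0. -1.] jaw heading 152.78 j6 -48.2 open 0.0383 F [ 1.15 -4.77  0.91] M [-1.738 -0.718 -0.067]
mean F,M [ 1.63  -4.491  0.76  -1.725 -0.72  -0.023] std Mz 0.027
tau6 [0.0171 0.0222 0.0232 0.0234 0.0235]
```

Request:
move_arm:
  commands:
    - [[0.011, 0, 0, 0.07], [0.011, 0, 0, 0.07], [0, 0, 0, 0], [0, 0, 0, 0], [0, 0, 0, 0]]

```text
clock: 24.15
tool_pos: [0.5309, -0.0017, 0.1519]
orientation: [167.2, 90.0, -48.1]
force: [1.4, -4.1, 0.0]
opening: 0.0383
```

```bash
python3 -c "
from h import *
feel(4)"
```

```text
t 24.15 tcp [ 0.5309 -0.0017  0.1519] down [ 0. -0. -1.] jaw heading 144.76 j6 -56.3 open 0.0383 F [ 1.4  -4.06  0.05] M [-1.825 -0.766 -0.034]
mean F,M [ 1.982 -5.298  0.466 -1.791 -0.725 -0.048] std Mz 0.025
tau6 [0.0191 0.0225 0.0231 0.0233 0.0233]
```

Request:
move_arm:
  commands:
    - [[0.011, 0, 0, 0.07], [0.011, 0, 0, 0.07], [0, 0, 0, 0], [0, 0, 0, 0], [0, 0, 0, 0]]

```text
clock: 24.85
tool_pos: [0.5309, -0.0017, 0.1517]
orientation: [179.7, 90.0, -43.6]
force: [1.3, -4.5, 0.2]
opening: 0.0381
```

```bash
python3 -c "
from h import *
feel(4)"
```

```text
t 24.85 tcp [ 0.5309 -0.0017  0.1517] down [ 0. -0. -1.] jaw heading 136.73 j6 -64.3 open 0.0381 F [ 1.35 -4.49  0.19] M [-1.805 -0.811 -0.005]
mean F,M [ 1.785 -5.024  1.117 -1.806 -0.782 -0.021] std Mz 0.011
tau6 [0.0191 0.0225 0.0232 0.0233 0.0233]
```

Request:
move_arm:
  commands:
    - [[0.011, 0, 0, 0.07], [0.011, 0, 0, 0.07], [0, 0, 0, 0], [0, 0, 0, 0], [0, 0, 0, 0]]

```text
clock: 25.55
tool_pos: [0.5309, -0.0017, 0.1515]
orientation: [-171.7, 90.0, -43.0]
force: [2.0, -5.3, 0.7]
opening: 0.0385
```

```bash
python3 -c "
from h import *
feel(4)"
```

```text
t 25.55 tcp [ 0.5309 -0.0017  0.1515] down [ 0. -0. -1.] jaw heading 128.71 j6 -72.3 open 0.0385 F [ 1.99 -5.29  0.74] M [-1.843 -0.78  -0.016]
mean F,M [ 1.613e+00 -4.587e+00  9.470e-01 -1.849e+00 -7.880e-01 -3.000e-03] std Mz 0.029
tau6 [0.019  0.0224 0.0231 0.0233 0.0232]
```

Request:
move_arm:
  commands:
    - [[0.011, 0, 0, 0.07], [0.011, 0, 0, 0.07], [0, 0, 0, 0], [0, 0, 0, 0], [0, 0, 0, 0]]

```text
clock: 26.25
tool_pos: [0.5309, -0.0017, 0.1512]
orientation: [-166.7, 90.0, -46.0]
force: [2.0, -5.1, 1.0]
opening: 0.0385
```

```bash
python3 -c "
from h import *
feel(3)"
```

```text
t 26.25 tcp [ 0.5309 -0.0017  0.1512] down [ 0. -0. -1.] jaw heading 120.69 j6 -80.3 open 0.0385 F [ 2.04 -5.12  1.04] M [-1.872 -0.782 -0.022]
mean F,M [ 2.142 -5.365  0.838 -1.864 -0.823 -0.019] std Mz 0.010
tau6 [0.019  0.0224 0.0231 0.0233]
```

Request:
move_arm:
  commands:
    - [[0.011, 0, 0, 0.07], [0.011, 0, 0, 0.07], [0, 0, 0, 0], [0, 0, 0, 0], [0, 0, 0, 0]]

```text
clock: 26.9
tool_pos: [0.5309, -0.0017, 0.151]
orientation: [-169.8, 90.0, -57.1]
force: [1.4, -4.6, -0.8]
opening: 0.0382
```

```bash
python3 -c "
from h import *
feel(3)"
```

```text
t 26.90 tcp [ 0.5309 -0.0017  0.151 ] down [ 0. -0. -1.] jaw heading 112.67 j6 -88.3 open 0.0382 F [ 1.45 -4.56 -0.82] M [-1.902 -0.841 -0.006]
mean F,M [ 1.675 -5.167  0.2   -1.89  -0.817 -0.029] std Mz 0.019
tau6 [0.0191 0.0224 0.0231 0.0232]
```

Request:
move_arm:
  commands:
    - [[0.011, 0, 0, 0.07], [0.011, 0, 0, 0.07], [0.011, 0, 0, 0.07], [0, 0, 0, 0], [0, 0, 0, 0], [0, 0, 0, 0]]

```text
clock: 27.65
tool_pos: [0.5309, -0.0017, 0.1507]
orientation: [-165.2, 90.0, -64.5]
force: [1.9, -5.3, 0.9]
opening: 0.0384
```

```bash
python3 -c "
from h import *
feel(3)"
```

```text
t 27.65 tcp [ 0.5309 -0.0017  0.1507] down [ 0. -0. -1.] jaw heading 100.64 j6 -100.4 open 0.0384 F [ 1.92 -5.34  0.86] M [-1.917 -0.71   0.036]
mean F,M [ 1.609 -5.176  0.89  -1.901 -0.749 -0.034] std Mz 0.031
tau6 [0.0376 0.0409 0.0415 0.0416]
```

Request:
move_arm:
  commands:
    - [[0.011, 0, 0, 0.07], [0.011, 0, 0, 0.07], [0, 0, 0, 0], [0, 0, 0, 0], [0, 0, 0, 0]]

```text
clock: 28.3
tool_pos: [0.5309, -0.0017, 0.1506]
orientation: [-151.6, 90.0, -58.9]
force: [1.1, -4.3, 2.3]
opening: 0.0386
```

```bash
python3 -c "
from h import *
feel(3)"
```

```text
t 28.30 tcp [ 0.5309 -0.0017  0.1506] down [ 0. -0. -1.] jaw heading 92.63 j6 -108.4 open 0.0386 F [ 1.07 -4.3   2.26] M [-1.867 -0.597  0.011]
mean F,M [ 1.351 -4.717  1.488 -1.913 -0.56   0.007] std Mz 0.019
tau6 [-0.0006  0.0025  0.0031  0.0031]
```

Request:
move_arm:
  commands:
    - [[0.006, 0, 0, 0.035]]

```text
clock: 28.55
tool_pos: [0.5308, -0.0017, 0.1505]
orientation: [-155.3, 90.0, -64.7]
force: [0.2, -4.7, 2.6]
opening: 0.0385
```

```bash
python3 -c "
from h import *
feel(7)"
```

```text
t 28.55 tcp [ 0.5308 -0.0017  0.1505] down [ 0. -0. -1.] jaw heading 90.61 j6 -110.4 open 0.0385 F [ 0.18 -4.73  2.6 ] M [-1.897 -0.555  0.098]
mean F,M [ 1.028 -5.212  1.959 -1.9   -0.574  0.045] std Mz 0.020
tau6 [ 0.9312  0.3905 -0.4426 -0.1856 -0.0737 -0.0432 -0.0361 -0.0345]
```

Request:
move_arm:
  commands:
    - [[0.003, 0, 0, 0.02], [0, 0, 0, 0], [0, 0, 0, 0], [0, 0, 0, 0]]

```text
clock: 29.3
tool_pos: [0.5309, -0.0017, 0.1505]
orientation: [-152.7, 90.0, -63.3]
force: [2.5, -4.8, 2.3]
opening: 0.0386
```

```bash
python3 -c "
from h import *
feel(4)"
```

```text
t 29.30 tcp [ 0.5309 -0.0017  0.1505] down [ 0. -0. -1.] jaw heading 89.48 j6 -111.5 open 0.0386 F [ 2.46 -4.76  2.34] M [-1.945 -0.607  0.072]
mean F,M [ 1.132 -4.66   1.553 -1.915 -0.598  0.056] std Mz 0.026
tau6 [-0.0474 -0.0466 -0.0463 -0.0464 -0.0464]
```

Request:
move_arm:
  commands:
    - [[0.003, 0, 0, 0.02], [0, 0, 0, 0], [0, 0, 0, 0], [0, 0, 0, 0]]

```text
clock: 29.9
tool_pos: [0.5309, -0.0017, 0.1505]
orientation: [-152.1, 90.0, -63.8]
force: [0.9, -5.2, 1.9]
opening: 0.0381
```

```bash
python3 -c "
from h import *
feel(4)"
```

```text
t 29.90 tcp [ 0.5309 -0.0017  0.1505] down [ 0. -0. -1.] jaw heading 88.33 j6 -112.7 open 0.0381 F [ 0.94 -5.21  1.9 ] M [-1.916 -0.529  0.032]
mean F,M [ 1.498 -5.155  1.804 -1.906 -0.55   0.052] std Mz 0.018
tau6 [-0.0522 -0.0513 -0.0512 -0.0513 -0.0512]
```

Request:
move_arm:
  commands:
    - [[0.001, 0, 0, 0.005], [0.001, 0, 0, 0.005], [0.001, 0, 0, 0.005], [0.001, 0, 0, 0.005], [0.001, 0, 0, 0.005], [0.001, 0, 0, 0.005]]

```text
clock: 30.7
tool_pos: [0.5309, -0.0017, 0.1505]
orientation: [-146.6, 90.0, -60.0]
force: [0.7, -5.5, 2.3]
opening: 0.0383
```

```bash
python3 -c "
from h import *
feel(4)"
```

```text
t 30.70 tcp [ 0.5309 -0.0017  0.1505] down [ 0. -0. -1.] jaw heading 86.61 j6 -114.4 open 0.0383 F [ 0.69 -5.5   2.31] M [-1.913 -0.5    0.088]
mean F,M [ 0.935 -4.608  2.218 -1.903 -0.521  0.101] std Mz 0.029
tau6 [-0.0245 -0.0597 -0.1467 -0.0969 -0.0792]
```

```bash
cat >> h.py <<'E'
def trace(n):
    for i in range(n+1):
        if i: snapshot("top")
        o=get_obs(); print("%.2f j6 %.3f v %.3f tau %.4f Mz %.3f"%(o["clock"],o["joint_pos"][5],o["qvel"][5],o["tau"][5],o["moment"][2]))
E
python3 -c "
from h import *
trace(3)"
```

```text
30.90 j6 -114.403 v 0.045 tau -0.0792 Mz 0.065
30.95 j6 -114.401 v 0.087 tau -0.0752 Mz 0.080
31.00 j6 -114.400 v 0.054 tau -0.0745 Mz 0.061
31.05 j6 -114.401 v -0.022 tau -0.0744 Mz 0.073
```

Request:
move_arm:
  commands:
    - [[0.001, 0, 0, 0.005], [0.001, 0, 0, 0.005], [0.001, 0, 0, 0.005]]

```text
clock: 31.35
tool_pos: [0.5309, -0.0017, 0.1505]
orientation: [-146.7, 90.0, -60.9]
force: [0.5, -5.4, 2.1]
opening: 0.0383
```

```bash
python3 -c "
from h import *
trace(8)"
```

```text
31.35 j6 -115.269 v -2.858 tau -0.0281 Mz 0.120
31.40 j6 -115.287 v 0.511 tau -0.0636 Mz 0.103
31.45 j6 -115.269 v 0.229 tau -0.1505 Mz 0.064
31.50 j6 -115.263 v -0.044 tau -0.1008 Mz 0.060
31.55 j6 -115.261 v -0.011 tau -0.0834 Mz 0.100
31.60 j6 -115.259 v -0.007 tau -0.0797 Mz 0.113
31.65 j6 -115.263 v 0.063 tau -0.0790 Mz -0.010
31.70 j6 -115.258 v 0.054 tau -0.0790 Mz 0.066
31.75 j6 -115.261 v -0.059 tau -0.0789 Mz 0.059
```

Request:
move_arm:
  commands:
    - [[0.001, 0, 0, 0.006], [0.001, 0, 0, 0.006]]

```text
clock: 31.95
tool_pos: [0.5309, -0.0017, 0.1505]
orientation: [-139.1, 90.0, -54.0]
force: [0.9, -5.2, 3.0]
opening: 0.0384
```

```bash
python3 -c "
from h import *
trace(0)"
```

```text
31.95 j6 -115.960 v -3.407 tau -0.0077 Mz 0.093
```

Request:
move_arm:
  commands:
    - [[0.001, 0, 0, 0.006], [0.001, 0, 0, 0.006]]

```text
clock: 32.15
tool_pos: [0.5309, -0.0017, 0.1504]
orientation: [-136.3, 90.0, -52.0]
force: [1.4, -5.4, 2.4]
opening: 0.0382
```

```bash
python3 -c "
from h import *
trace(0)"
```

```text
32.15 j6 -116.646 v -3.423 tau -0.0177 Mz 0.118
```

Request:
move_arm:
  commands:
    - [[0.001, 0, 0, 0.006], [0.001, 0, 0, 0.006]]

```text
clock: 32.35
tool_pos: [0.5309, -0.0017, 0.1505]
orientation: [-128.3, 90.0, -44.6]
force: [1.4, -4.7, 2.6]
opening: 0.038
```

```bash
python3 -c "
from h import *
trace(0)"
```

```text
32.35 j6 -117.336 v -3.353 tau -0.0207 Mz 0.104
```

Request:
move_arm:
  commands:
    - [[0.001, 0, 0, 0.006], [0.001, 0, 0, 0.006]]

```text
clock: 32.55
tool_pos: [0.5309, -0.0017, 0.1504]
orientation: [-145.5, 90.0, -62.5]
force: [0.7, -5.5, 3.0]
opening: 0.0382
```

```bash
python3 -c "
from h import *
trace(6)"
```

```text
32.55 j6 -118.021 v -3.473 tau -0.0236 Mz 0.119
32.60 j6 -118.044 v 0.523 tau -0.0659 Mz 0.126
32.65 j6 -118.020 v 0.339 tau -0.1701 Mz 0.087
32.70 j6 -118.012 v -0.079 tau -0.1109 Mz 0.128
32.75 j6 -118.009 v 0.056 tau -0.0910 Mz 0.050
32.80 j6 -118.009 v -0.145 tau -0.0864 Mz 0.133
32.85 j6 -118.009 v -0.036 tau -0.0856 Mz 0.115
```

The loaded torque reads about 0.11–0.17 N m, roughly 6–10 N. The angle turned since first contact gives about 10–11 N. I stop here, release and lift off.

Request:
move_arm:
  commands:
    - [[0, 0, 0, 0], [0, 0, 0, 0], [0, 0, 0, 0], [0, 0, 0, 0]]
  jaw: 5.5

```text
clock: 33.25
tool_pos: [0.5307, -0.0013, 0.1499]
orientation: [44.0, 90.0, 126.9]
force: [-0.3, -0.4, 0.4]
opening: 0.0544
```

Request:
move_arm:
  commands:
    - [[-0.5, 0, 0, 0], [-1.5, 0, 0, 0], [-2.5, 0, 0, 0], [-3, 0, 0, 0], [-3, 0, 0, 0], [-2, 0, 0, 0], [0, 0, 0, 0]]

```text
clock: 33.95
tool_pos: [0.5323, -0.0014, 0.2788]
orientation: [-70.5, 89.7, 12.3]
force: [-0.8, -0.0, 0.1]
opening: 0.0552
```

```bash
python3 - <<'E'
from h import *
plan([.45,.20,.28])
ims=[]
for i in range(4):
    im,d,W_=snap("side"); ims.append(im.astype(float))
s=np.mean(ims,0).astype(np.uint8)
cv2.imwrite("pics/c7.png",cv2.resize(s[150:240,195:295,::-1],(660,594),interpolation=cv2.INTER_CUBIC))
E
```

```text
t 33.95 tcp [ 0.5323 -0.0014  0.2788] down [ 0.006  0.001 -1.   ] jaw heading 82.86 j6 -118.2 open 0.0552 F [-0.78 -0.05  0.11] M [ 0.05  -0.198 -0.054]
shift cm after spin [-0.14 10.67 18.96]
```

View pics/c7.png

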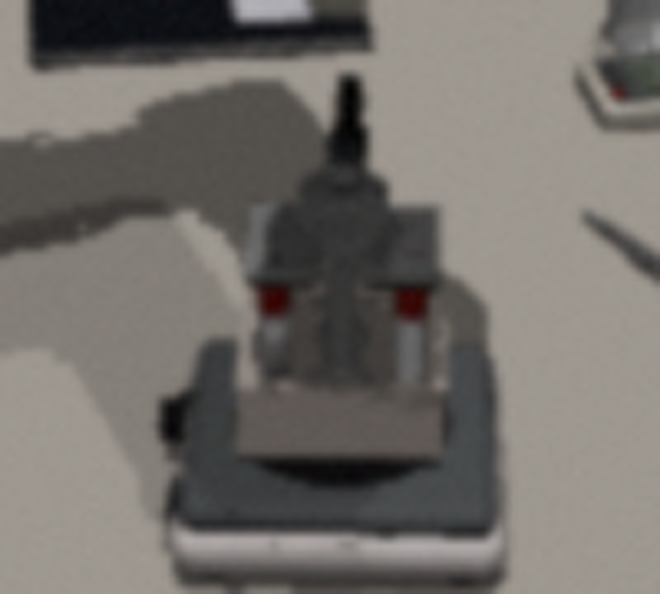

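The side view shows the collar seated on the bar, the bar flat on the caps and the fin on the far (+y) side. There is time left, so I'll regrip and measure the breakaway torque to check the load, since the torque and angle estimates differed.

```bash
python3 - <<'E'
from h import *
plan([.531,-.002,.1515],82.0)
E
```

```text
t 34.15 tcp [ 0.5302 -0.0016  0.2743] down [-0.001 -0.    -1.   ] jaw heading 82.83 j6 -118.2 open 0.0553 F [-0.52 -0.4  -0.21] M [ 0.034 -0.115 -0.036]
spin rad 0.014
shift cm after spin [12.28 -0.1  -0.02]
```

Request:
move_arm:
  commands:
    - [[2, 0, 0, 0], [3, 0, 0, 0], [3, 0, 0, 0], [2.5, 0, 0, 0], [1.3, -0.05, -0.04, 0], [0.4, 0, 0, 0], [0, 0, 0, 0], [0, 0, 0, 0]]

```text
clock: 34.95
tool_pos: [0.532, -0.0019, 0.1542]
orientation: [-74.5, 89.9, 8.3]
force: [-0.0, -0.9, -0.2]
opening: 0.055
```

Request:
move_arm:
  commands:
    - [[0, 0, 0, 0], [0, 0, 0, 0], [0, 0, 0, 0], [0, 0, 0, 0], [0, 0, 0, 0]]
  jaw: 3.4

```text
clock: 35.45
tool_pos: [0.5315, -0.0019, 0.1537]
orientation: [-69.7, 89.9, 13.2]
force: [-0.6, 1.7, 4.8]
opening: 0.0385
```

```bash
python3 -c "
from h import *
plan();trace(3)"
```

```text
t 35.45 tcp [ 0.5315 -0.0019  0.1537] down [ 0.001  0.    -1.   ] jaw heading 82.84 j6 -118.1 open 0.0385 F [-0.64  1.73  4.81] M [0.501 0.28  0.015]
35.45 j6 -118.117 v -0.024 tau 0.0128 Mz 0.015
35.50 j6 -118.116 v -0.007 tau 0.0137 Mz -0.086
35.55 j6 -118.116 v -0.029 tau 0.0141 Mz -0.015
35.60 j6 -118.118 v 0.052 tau 0.0146 Mz -0.078
```

Request:
move_arm:
  commands:
    - [[0, 0, 0, 0.0005], [0, 0, 0, 0], [0, 0, 0, 0]]

```text
clock: 35.9
tool_pos: [0.5316, -0.0019, 0.1537]
orientation: [-71.5, 90.0, 11.4]
force: [-1.2, 0.9, 6.2]
opening: 0.038
```

```bash
python3 -c "
from h import *
trace(1)"
```

```text
35.90 j6 -118.141 v -0.046 tau -0.0104 Mz 0.028
35.95 j6 -118.144 v -0.105 tau -0.0099 Mz -0.037
```

Request:
move_arm:
  commands:
    - [[0, 0, 0, 0.0005], [0, 0, 0, 0], [0, 0, 0, 0]]

```text
clock: 36.25
tool_pos: [0.5316, -0.0019, 0.1537]
orientation: [-70.4, 89.9, 12.4]
force: [-2.4, 0.7, 4.8]
opening: 0.0383
```

```bash
python3 -c "
from h import *
trace(1)"
```

```text
36.25 j6 -118.170 v 0.030 tau -0.0140 Mz -0.013
36.30 j6 -118.173 v -0.110 tau -0.0136 Mz 0.023
```

Request:
move_arm:
  commands:
    - [[0, 0, 0, 0.0005], [0, 0, 0, 0], [0, 0, 0, 0]]

```text
clock: 36.6
tool_pos: [0.5316, -0.0019, 0.1537]
orientation: [-71.5, 89.9, 11.3]
force: [-2.2, 1.5, 5.6]
opening: 0.0385
```

```bash
python3 -c "
from h import *
trace(1)"
```

```text
36.60 j6 -118.199 v 0.017 tau -0.0167 Mz -0.015
36.65 j6 -118.199 v 0.040 tau -0.0164 Mz 0.010
```

Request:
move_arm:
  commands:
    - [[0, 0, 0, 0.003], [0, 0, 0, 0.003], [0, 0, 0, 0], [0, 0, 0, 0]]

```text
clock: 37.05
tool_pos: [0.5316, -0.0019, 0.1537]
orientation: [-73.4, 90.0, 9.0]
force: [-1.1, 1.3, 5.6]
opening: 0.0384
```

```bash
python3 -c "
from h import *
trace(2)"
```

```text
37.05 j6 -118.542 v -0.048 tau -0.0395 Mz 0.081
37.10 j6 -118.540 v 0.001 tau -0.0371 Mz 0.036
37.15 j6 -118.542 v 0.041 tau -0.0368 Mz 0.026
```

Request:
move_arm:
  commands:
    - [[0, 0, 0, 0.003], [0, 0, 0, 0.003], [0, 0, 0, 0], [0, 0, 0, 0]]

```text
clock: 37.55
tool_pos: [0.5316, -0.0019, 0.1537]
orientation: [-74.4, 90.0, 7.6]
force: [-1.7, 1.5, 5.7]
opening: 0.0382
```

```bash
python3 -c "
from h import *
trace(2)"
```

```text
37.55 j6 -118.884 v 0.029 tau -0.0655 Mz 0.076
37.60 j6 -118.886 v -0.052 tau -0.0631 Mz 0.101
37.65 j6 -118.881 v -0.058 tau -0.0626 Mz 0.061
```

Request:
move_arm:
  commands:
    - [[0, 0, 0, 0.003], [0, 0, 0, 0.003], [0, 0, 0, 0], [0, 0, 0, 0]]

```text
clock: 38.05
tool_pos: [0.5316, -0.0019, 0.1537]
orientation: [-72.8, 89.9, 9.0]
force: [-1.9, 1.3, 5.7]
opening: 0.0383
```

```bash
python3 -c "
from h import *
trace(2)"
```

```text
38.05 j6 -119.228 v -0.008 tau -0.0810 Mz 0.052
38.10 j6 -119.226 v -0.003 tau -0.0786 Mz 0.089
38.15 j6 -119.228 v 0.025 tau -0.0782 Mz 0.104
```

Request:
move_arm:
  commands:
    - [[0, 0, 0, 0.003], [0, 0, 0, 0.003], [0, 0, 0, 0], [0, 0, 0, 0]]

```text
clock: 38.55
tool_pos: [0.5316, -0.0019, 0.1537]
orientation: [-75.3, 89.9, 6.1]
force: [-0.8, 0.9, 5.6]
opening: 0.0385
```

```bash
python3 -c "
from h import *
trace(2)"
```

```text
38.55 j6 -119.569 v -0.074 tau -0.0933 Mz 0.104
38.60 j6 -119.567 v -0.002 tau -0.0908 Mz 0.100
38.65 j6 -119.569 v -0.043 tau -0.0905 Mz 0.123
```

Request:
move_arm:
  commands:
    - [[0, 0, 0, 0.003], [0, 0, 0, 0.003], [0, 0, 0, 0], [0, 0, 0, 0]]

```text
clock: 39.05
tool_pos: [0.5316, -0.0019, 0.1537]
orientation: [-75.6, 89.9, 5.4]
force: [-1.9, 1.9, 5.7]
opening: 0.0382
```

```bash
python3 -c "
from h import *
trace(1)"
```

```text
39.05 j6 -119.911 v 0.021 tau -0.1044 Mz 0.126
39.10 j6 -119.913 v 0.065 tau -0.1020 Mz 0.063
```

Request:
move_arm:
  commands:
    - [[0, 0, 0, 0.003], [0, 0, 0, 0.003], [0, 0, 0, 0], [0, 0, 0, 0]]

```text
clock: 39.5
tool_pos: [0.5316, -0.002, 0.1537]
orientation: [-76.4, 89.9, 4.3]
force: [-1.8, 0.6, 5.5]
opening: 0.0383
```

```bash
python3 -c "
from h import *
trace(1)"
```

```text
39.50 j6 -120.256 v 0.002 tau -0.1110 Mz 0.166
39.55 j6 -120.255 v 0.082 tau -0.1087 Mz 0.070
```

Request:
move_arm:
  commands:
    - [[0, 0, 0, 0.003], [0, 0, 0, 0.003], [0, 0, 0, 0], [0, 0, 0, 0]]

```text
clock: 39.95
tool_pos: [0.5316, -0.002, 0.1537]
orientation: [-78.0, 90.0, 2.4]
force: [-1.0, 0.6, 6.1]
opening: 0.038
```

```bash
python3 -c "
from h import *
trace(1)"
```

```text
39.95 j6 -120.598 v 0.004 tau -0.1122 Mz 0.143
40.00 j6 -120.599 v 0.043 tau -0.1099 Mz 0.142
```

Request:
move_arm:
  commands:
    - [[0.001, 0, 0, 0.006], [0.001, 0, 0, 0.006], [0.001, 0, 0, 0.006], [0.001, 0, 0, 0.006], [0.001, 0, 0, 0.006], [0, 0, 0, 0], [0, 0, 0, 0], [0, 0, 0, 0]]

```text
clock: 40.8
tool_pos: [0.5316, -0.002, 0.1536]
orientation: [-77.2, 90.0, 1.4]
force: [-1.2, 1.2, 6.0]
opening: 0.038
```

```bash
python3 -c "
from h import *
trace(1)"
```

```text
40.80 j6 -122.321 v -0.054 tau -0.1009 Mz 0.110
40.85 j6 -122.319 v -0.053 tau -0.1008 Mz 0.106
```

Request:
move_arm:
  commands:
    - [[0, 0, 0, 0.003], [0, 0, 0, 0.003], [0, 0, 0, 0], [0, 0, 0, 0]]

```text
clock: 41.25
tool_pos: [0.5316, -0.002, 0.1536]
orientation: [-75.5, 90.0, 2.8]
force: [-2.2, 1.4, 6.1]
opening: 0.0383
```

```bash
python3 -c "
from h import *
trace(1)"
```

```text
41.25 j6 -122.662 v -0.018 tau -0.1268 Mz 0.083
41.30 j6 -122.660 v -0.055 tau -0.1244 Mz 0.146
```

Request:
move_arm:
  commands:
    - [[0, 0, 0, 0.003], [0, 0, 0, 0.003], [0, 0, 0, 0], [0, 0, 0, 0]]

```text
clock: 41.7
tool_pos: [0.5316, -0.002, 0.1536]
orientation: [-75.1, 90.0, 2.8]
force: [-1.8, 0.2, 5.5]
opening: 0.0383
```

```bash
python3 -c "
from h import *
trace(1)"
```

```text
41.70 j6 -123.003 v 0.092 tau -0.1305 Mz 0.120
41.75 j6 -123.003 v -0.039 tau -0.1283 Mz 0.121
```

Breakaway torque rises at 0.0075 N m per degree, as the description predicts. It gives 6 N before and 7 N now. A little more brings it to about 9 N.

Request:
move_arm:
  commands:
    - [[0.001, 0, 0, 0.006], [0.001, 0, 0, 0.006], [0.001, 0, 0, 0.006], [0.001, 0, 0, 0.006], [0.001, 0, 0, 0.006], [0.001, 0, 0, 0.006], [0, 0, 0, 0], [0, 0, 0, 0]]

```text
clock: 42.55
tool_pos: [0.5316, -0.002, 0.1536]
orientation: [-78.8, 90.0, -2.9]
force: [-1.8, 1.4, 6.4]
opening: 0.0384
```

Request:
move_arm:
  commands:
    - [[0, 0, 0, 0.003], [0, 0, 0, 0.003], [0, 0, 0, 0], [0, 0, 0, 0]]

```text
clock: 42.95
tool_pos: [0.5315, -0.002, 0.1536]
orientation: [-77.5, 90.0, -1.9]
force: [-0.8, 0.6, 5.8]
opening: 0.0384
```

Request:
move_arm:
  commands:
    - [[0, 0, 0, 0.003], [0, 0, 0, 0.003], [0, 0, 0, 0], [0, 0, 0, 0]]

```text
clock: 43.35
tool_pos: [0.5316, -0.002, 0.1536]
orientation: [-77.1, 90.0, -1.9]
force: [-1.1, 0.9, 5.2]
opening: 0.0384
```

```bash
python3 -c "
from h import *
trace(2)"
```

```text
43.35 j6 -125.754 v -0.046 tau -0.1406 Mz 0.172
43.40 j6 -125.753 v 0.047 tau -0.1383 Mz 0.130
43.45 j6 -125.753 v 0.025 tau -0.1378 Mz 0.140
```

Request:
move_arm:
  commands:
    - [[0, 0, 0, 0], [0, 0, 0, 0], [0, 0, 0, 0], [0, 0, 0, 0]]
  jaw: 5.5

```text
clock: 43.85
tool_pos: [0.5311, -0.0021, 0.1528]
orientation: [121.6, 90.0, -163.2]
force: [-1.2, -0.6, 0.5]
opening: 0.0546
```

Request:
move_arm:
  commands:
    - [[-0.5, 0, 0, 0], [-1.5, 0, 0, 0], [-2.5, 0, 0, 0], [-3, 0, 0, 0], [-3, 0, 0, 0], [-2, 0, 0, 0], [0, 0, 0, 0]]

```text
clock: 44.55
tool_pos: [0.5328, -0.0019, 0.2817]
orientation: [-64.6, 89.7, 10.6]
force: [-0.6, 0.8, -0.4]
opening: 0.0554
```

Request:
move_arm:
  commands:
    - [[0, 0.5, 1.5, 0], [0, 1, 3, 0], [0, 1, 3, 0], [0, 1, 3, 0], [0, 1, 3, 0], [0, 0.5, 1.5, 0], [0, 0, 0, 0]]

```text
clock: 45.25
tool_pos: [0.521, 0.1573, 0.2774]
orientation: [129.3, 89.9, -155.4]
force: [-0.8, -0.1, -0.3]
opening: 0.0543
```

```bash
python3 - <<'E'
from h import *
plan()
r=[]
for n in("top","side"):
    ims=[];Ws=[]
    for i in range(4):
        im,d,W=snap(n); ims.append(im.astype(float));Ws.append(W)
    r.append((np.mean(ims,0).astype(np.uint8),np.nanmedian(Ws,0)))
(t,W),(s,_)=r
A=cv2.resize(t[175:235,215:290,::-1],(390,312),interpolation=cv2.INTER_CUBIC);B=cv2.resize(s[140:240,190:290,::-1],(400,400),interpolation=cv2.INTER_CUBIC)
cv2.imwrite("pics/c8.png",np.hstack([cv2.copyMakeBorder(A,0,88,0,0,0),B]))
v,u=np.mgrid[:384,:512]
m=(u>240)&(u<285)&(v>185)&(v<222)&(abs(W[...,2]-.148)<.004);P=W[m]
print("bar plane",np.linalg.lstsq(np.c_[P[:,:2]-[.534,0],np.ones(len(P))],P[:,2],rcond=None)[0],m.sum())
k=(abs(u-261)<9)&(abs(v-205)<9)&(W[...,2]>.165)&(W[...,2]<.185);print("collar top",np.median(W[k],0))
E
```

```text
t 45.25 tcp [0.521  0.1573 0.2774] down [-0.001 -0.    -1.   ] jaw heading 75.30 j6 -142.1 open 0.0543 F [-0.79 -0.14 -0.25] M [-0.017 -0.188 -0.01 ]
bar plane [-0.00326666  0.00195293  0.14850007] 399
collar top [ 0.53106123 -0.00157125  0.17491326]
```

View pics/c8.png

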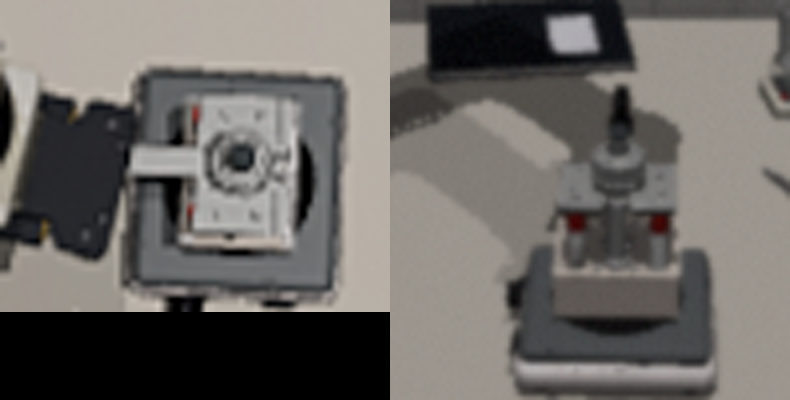

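The final view shows the bar flat on the caps, the collar centred on it at top-view crop (238,160), and the gripper clear. The collar top measures 174.9 mm raw, about 174.1 mm after the roughly 0.8 mm depth bias. Handing in.

```bash
python3 -c "
from h import *
print(close_job())"
```

```text
the job is handed in; nothing more can be done
None
```

The bar is in place under the collar, the collar is tightened onto it at about 8–10 N, and the job was handed in at about 45.7 s of the 72 s allowed. No verdict came back.

**What I did:**
- I picked up the bar farthest to the robot's left by its fin and slid it in from the mixer's +y side until I felt the slot's closed end.
- I then backed it off 2 mm to its home position and lowered it onto the caps.
- I turned the collar down in three grips. The first was about 2 mm off the rod axis, with side forces up to 19 N, so I recentred. The third was to check and top up the load.

**Last checks:**
- **Bar:** it lies flat to within about 0.2°, at the expected height.
- **Collar:** its top is at about 174.1 mm after correcting for camera bias, roughly 0.5 mm past first contact.
- **Clear of the work:** the gripper is well away and reads no contact force. I moved nothing else knowingly, but did not check the other desk items one by one.

**Where the checks disagreed:** the final turning torque of 0.14 N m points to about 8 N. The angle turned since first contact points to about 10–12 N. Both are near the 10 N target and well under the 25 N limit.

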